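# Run the tipping prep tray along its rail and empty it into the blue bowl

### The arm

A 6-joint arm with a two-finger parallel gripper is mounted at the origin on the work surface. World frame = base frame: x ahead of the robot, y to its left, z up, the work surface at z = 0. Lengths are in m, angles in degrees, forces in N, time in s.
With the tool pointing down it reaches from about 0.4 to 0.825 m from the base axis. Payload 7 kg.
Tool frame: the origin (TCP) lies midway between the tips of the shut fingers; the grasp point (between the pads) lies 19 mm behind it; z points along the fingers, x is the direction in which the jaws open and shut, and the axes are right-handed (so a half turn about z gives the same grasp; the last joint's range is limited). The gripper opens to 88 mm and grips with 3 to 60 N. Pads are 19 mm wide; open, the fingers measure 130 mm over their backs; the gripper's body (78 mm by 193 mm) begins 47 mm behind the grasp point.
Start: joints at [-60.155, 20.546, 0.682, 0, -70.136, -16.507], TCP at [0.156, -0.657, 0.189] pointing down, gripper open.
Joint ranges: [-176.03, 176.03], [-82.01, 121.73], [-58.28, 71.71], [-173.87, 95.51], [-174.79, -0.11], [-173.66, 173.66]. Speed limits (degrees/s): [136.94, 136.94, 172.46, 180, 180, 180].

### API

Orientations are given as [roll, pitch, yaw] about the fixed x, y, z axes, in that order (R = Rz(yaw) Ry(pitch) Rx(roll)).
In Python, from plant import r, vision gives the robot as it stands.
- The arm moves only by the shell command python3 -m inch 'ROWS' [FORCE]. ROWS is JSON, a list of rows, each a list of 3 entries, a list of its own where there are three numbers: the shift along the tool's x, y, z in mm, then the turn, a rotation vector about the tool's x, y, z in degrees, then the gripper's target within -1 to 1 (fully open at 1, half-way at 0, shut at -1). A call has 1 to 5 rows; each row is the pose to reach, as a shift and turn from the pose measured when the call began, along the tool's axes at that moment; what a row does not reach only later rows make up. A row lasts 1/12 s, in which the tool goes at most 41.7 mm and 7.16 degrees, less where a joint would pass 70% of its speed; a pose out of reach is approached as far as the arm can. A call with a gripper value outside its range is refused whole. The fingers move at their own pace and stop on an object; FORCE is the grip in N (left out, the last holds). Time passes only in rows, so rows that repeat a pose let the fingers close. It gives the time, the measured TCP pose, the force and the opening at its end, in the units of the state.
- r.get_state(): the state, without advancing time (a new reading comes with each control period).
- vision.capture(name): name is "scene" or "top" or "wrist"; returns (picture, depth): 480x640x3 uint8, red, green, blue; 480x640 float32, m along the optical axis (not along the pixel's ray), 0 where there is no reading.
- vision.camera_info(name): a dict with "fx", "fy", "cx", "cy" (pixels), "D" ([k1, k2, p1, p2, k3] as OpenCV has them; the pictures are not rectified), "R" (3x3) and "t" (3): a world point X has camera coordinates R X + t; the wrist camera has in their place "hand_eye" (4x4, takes a point from camera to tool coordinates, whose origin is the TCP and whose axes are the tool frame's). Camera axes: x right, y down, z forward; pixel columns grow to the right and rows downward; lengths in m; the calibration is good to about 2 mm. A picture is of the moment at which its call begins: read the wrist's pose just before it. camera_info takes no time and is no camera call.
- r.close_job(): hands the job in, once; it reports no verdict.
The state is a dict: "time_s": time; "joints": joint angles; "qd": joint speeds; "joint_torque": joint torques, N m; "tcp_pos": TCP position; "eef_rot": TCP orientation; "contact_force": force on the tool from outside, world axes, zero at the start; "moment": the same for the moment, N m; "gripper_width": finger opening in m.
Only numpy, scipy, OpenCV 4.12 (cv2) and the standard library are available. Lean on these libraries where they do the work, as an engineer would, in place of code of your own. Each camera call takes 0.05 s, during which the arm holds its last target.

### The job

With the amber jar moved out of the tray's way and stood upright on a free spot of the worktop, loosen the red clamp knob, slide the tray along its rail until its open lip is over the blue bowl, and screw the clamp fully tight again. Then tip the tray up by its black handle until all four shortbread pieces have slid into the blue bowl, and lower it gently until it lies flat again. Do not force the carriage while it is clamped, do not let the tray or its carriage bump the jar, and leave both bowls and all other things where they stand.

Things in the scene. Friction and masses are not known exactly. Their poses are not given: they have to be found in the camera images.
- station: Fixed aluminium rail, 680 long (along its y axis), 34 wide, top 42 above the worktop; origin on the worktop under its middle, its x points away from the robot to the bowls. It carries the black carriage, the red clamp knob and the steel tray. It stands at a different place and yaw (up to 0.2 rad) each time.
- carriage (a joint): Carriage position along the rail (m) = y of the tray's centreline in the station's frame; -0.22 to 0.22, starts at 0. Block 62 (x) by 226 (y, -74 to +152 of the centreline), top at height 65. The tray and its bracket arms sweep the jar's lane: 148 wide, out to x +150, heights 60 to 144. Clamped, friction holds it; loose, it slides with about 1 N and can be moved by the knob.
- clamp (a joint): Clamp knob: 0 = fully loose, 1.4 rad = fully tight (the stops). Clockwise seen from above tightens and raises the value. It bites from about 1.0 on; it counts as loose under 0.35 and tight over 1.15. Starts tight.
- clamp_grip (a point): Grip point of the red knob, on its upright axis, at height 126, at x 0, y +130 of the tray's centreline in the station's frame. The grip is a bar 44 long (this point's x) and 14 thick (its y), heights 103 to 133, on a disc of radius 22. The point turns with the knob: the bar points 0.7 rad left of the station's x when loose, 0.7 rad right of it when tight.
- tray (a joint): Tilt of the tray: 0 = flat, up to 1.25 rad as its handle is lifted; it falls back by its own weight (350 g). Hinge parallel to the rail, at x +130 in the station's frame, height 118. The pieces slide off between about 0.6 and 1.1 rad.
- tray_handle (a point): Middle of the tray's round black handle bar: 12 thick, 100 long, parallel to the rail, on the robot's side of the tray, height 132 when flat, at x -67 in the station's frame: 197 from the hinge in x, 14 above it. 34 clear between the bar and the tray's rear wall; the bar's two stalks are 46 either side of its middle.
- tray_lip (a point): Middle of the tray's open lip, where the pieces leave, x +150 in the station's frame, 122 above the worktop when flat. Tray: steel, inside 153 to 175 long, 108 wide, side and rear walls 26 high.
- bowl_blue: Loose blue ceramic bowl, rim radius 85, 65 high; origin at the centre of its underside. It stands beyond the rail, left or right, its centre about 205 from the rail's axis. The tray is to be emptied into it.
- bowl_white: Same bowl in white, on the other side; not to be used or moved.
- jar: Closed amber glass jar with a wooden lid, radius 25, 150 high, 250 g; origin at the centre of its underside. It stands in the tray's path, between the rail and the blue bowl.
- mill: Dark wooden pepper mill, radius 27, 155 high, between the two bowls; leave it.
- mug: Cream mug, radius 40, 90 high; leave it.
- soap_a: Clear soap bottle, radius 32, 150 high; leave it.
- soap_b: Second such bottle; leave it.
- oil: Green oil bottle, radius 30, 210 high; leave it.
- sponge: Yellow sponge block, 100 x 65 x 30; leave it.
- piece0: Loose shortbread piece, 36 x 26 x 16 block, 20 g, lying in the tray; origin at the centre of its underside.
- piece1: Loose shortbread piece, disc of radius 17, 16 thick, 20 g, lying in the tray; origin at the centre of its underside.
- piece2: Loose shortbread piece, 36 x 26 x 16 block, 20 g, lying in the tray; origin at the centre of its underside.
- piece3: Loose shortbread piece, disc of radius 17, 16 thick, 20 g, lying in the tray; origin at the centre of its underside.

How it is judged:
By the outcome, as a careful person would: the job done as asked, in the order asked, and still so for the second after the job is handed in, with the robot touching nothing.
It also fails if it takes over 72 s, if anything falls off the work surface, if the arm or the gripper's body presses on something with over 40 N, if the wrist force passes 120 N, or if a joint passes its speed limit or range.

## Working session

There is one attempt and no reset: what is moved stays moved. The work goes in short steps, Python scripts to look and compute and a shell command to move; the robot and the scene stay as the last step left them, time stands still between calls to the robot, and variables do not carry over. Pictures are saved under pics/ and viewed, and the job is handed in when it is done.

```bash
ls -la; mkdir -p pics
python3 - <<'E'
from plant import r, vision
import cv2
print(r.get_state())
for n in ("scene","top"):
    p,d=vision.capture(n); cv2.imwrite(f"pics/{n}0.png",p[:,:,::-1])
    import numpy as np; np.save(f"pics/{n}0_d.npy",d); np.save(f"pics/{n}0_p.npy",p)
    print(n,vision.camera_info(n))
print(vision.camera_info("wrist"))
E
```

```text
total 12
drwxr-xr-x  3 agent agent 4096 Dec  5 18:50 .
drwxr-xr-x 23 root  root  4096 Dec  5 18:50 ..
drwxr-xr-x  2 agent agent 4096 Dec  5 18:50 pics
{'time_s': 0.0, 'joints': array([-6.01550119e+01,  2.05907954e+01,  6.32454546e-01, -1.79206095e-02,
       -7.01363181e+01, -1.65055289e+01]), 'qd': array([-0.02350564,  0.04803968, -0.06484431, -0.01638936,  0.03205738,
        0.00154338]), 'joint_torque': array([ 1.81842082e-03, -5.82716811e+01,  2.93071175e+01,  6.99735090e+00,
        6.83311999e-03, -1.44059295e-04]), 'tcp_pos': array([ 0.15554069, -0.65625715,  0.18782687]), 'eef_rot': array([-1.79989257e+02, -9.55447068e-02,  1.03333347e+02]), 'contact_force': array([-0.07257318,  0.05155249, -0.83872982]), 'moment': array([-0.0316574 , -0.01556682, -0.0079894 ]), 'gripper_width': 0.08751406378006898}
scene {'fx': 516.5751936796046, 'fy': 516.5751936796046, 'cx': 315.5241700018483, 'cy': 233.32900481708594, 'D': array([-0.13785485,  0.        ,  0.        ,  0.        ,  0.        ]), 'R': array([[-0.57703221,  0.81659456,  0.01439281],
       [ 0.60606545,  0.43994536, -0.662
[... 334 characters left out ...]
  0.01463224],
       [-0.99720193,  0.0157061 , -0.07308639],
       [ 0.07283841, -0.01582052, -0.99721827]]), 't': array([-0.04063877,  0.52081375,  1.6723339 ])}
{'fx': 427.0078878305061, 'fy': 427.0078878305061, 'cx': 325.7576919673276, 'cy': 244.67984992206658, 'D': array([-0.07064906,  0.        ,  0.        ,  0.        ,  0.        ]), 'hand_eye': array([[ 9.99999486e-01, -4.50541360e-04,  9.08059869e-04,
        -1.70426758e-04],
       [ 1.92309066e-04,  9.63850812e-01,  2.66442442e-01,
        -7.06096380e-02],
       [-9.95277582e-04, -2.66442130e-01,  9.63850404e-01,
        -1.95213294e-01],
       [ 0.00000000e+00,  0.00000000e+00,  0.00000000e+00,
         1.00000000e+00]])}
```

View pics/top0.png

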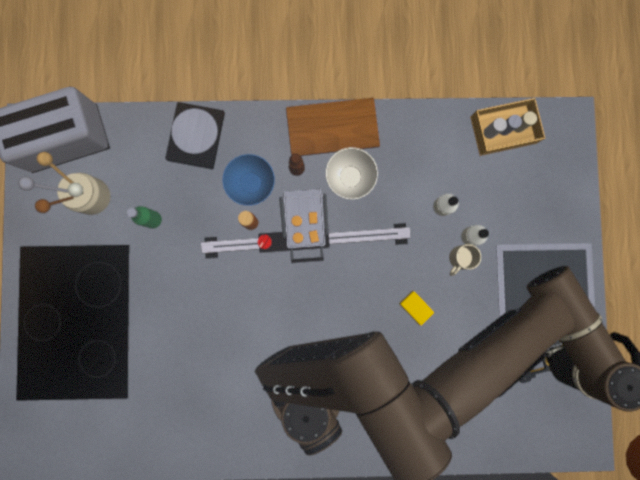

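View pics/scene0.png

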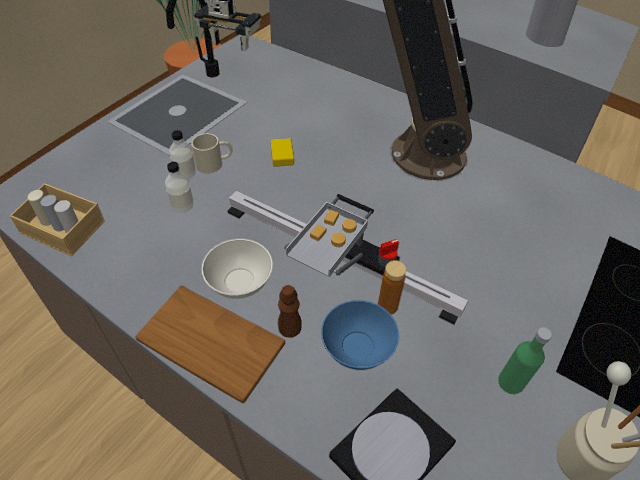

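The top view shows the blue bowl at (248,180), jar lid (247,219), knob (265,241), the handle bar (307,257) and the rail ends at about (205,247) and (408,234). So the tray must move left (+y).

```bash
cat > h.py <<'E'
import numpy as np, cv2
from plant import r, vision
from scipy.spatial.transform import Rotation as Ro
def ray(name,uv,T=None):
    c=vision.camera_info(name); K=np.array([[c['fx'],0,c['cx']],[0,c['fy'],c['cy']],[0,0,1]])
    uv=np.atleast_2d(np.array(uv,float))
    n=cv2.undistortPoints(uv.reshape(-1,1,2),K,c['D']).reshape(-1,2)
    d=np.c_[n,np.ones(len(n))]
    if 'R' in c: R=c['R'].T; o=-R@c['t']
    else: M=T@c['hand_eye']; R=M[:3,:3]; o=M[:3,3]
    return o,d@R.T
def plane(name,uv,z,T=None):
    o,d=ray(name,uv,T); s=(z-o[2])/d[:,2]; return o+s[:,None]*d
def tcpT(st):
    T=np.eye(4); T[:3,:3]=Ro.from_euler('xyz',st['eef_rot'],degrees=True).as_matrix(); T[:3,3]=st['tcp_pos']; return T
def two(n1,uv1,n2,uv2):
    o1,d1=ray(n1,uv1); o2,d2=ray(n2,uv2); d1=d1[0]/np.linalg.norm(d1);d2=d2[0]/np.linalg.norm(d2)
    s=np.linalg.lstsq(np.c_[d1,-d2],o2-o1,rcond=None)[0]; a=o1+s[0]*d1;b=o2+s[1]*d2
    return (a+b)/2,np.linalg.norm(a-b)
def blobs(p,lo,hi,amin=20):
    hsv=cv2.cvtColor(p,cv2.COLOR_RGB2HSV); m=cv2.inRange(hsv,np.array(lo),np.array(hi))
    n,l,s,c=cv2.connectedComponentsWithStats(m)
    return [(s[i,4],c[i],s[i,:4]) for i in range(1,n) if s[i,4]>=amin],l
E
python3 - <<'E'
from h import *
t=np.load('pics/top0_p.npy'); s=np.load('pics/scene0_p.npy')
for nm,lo,hi in (('blue',(98,100,40),(118,255,255)),('red',(0,200,80),(6,255,255)),('red2',(174,200,80),(180,255,255)),('orange',(8,110,60),(20,255,255))):
    for n,p in (('top',t),('scene',s)):
        print(nm,n,[(a,c.round(1).tolist(),b.tolist()) for a,c,b in blobs(p,lo,hi,25)[0]])
cv2.imwrite('pics/topcrop.png',cv2.resize(t[140:275,190:420][:,:,::-1],None,fx=3.4,fy=3.4,interpolation=cv2.INTER_CUBIC))
cv2.imwrite('pics/scenecrop.png',cv2.resize(s[180:380,220:480][:,:,::-1],None,fx=3,fy=3,interpolation=cv2.INTER_CUBIC))
E
```

```text
blue top [(np.int32(1976), [247.7, 179.4], [223, 155, 51, 50])]
blue scene [(np.int32(4153), [359.5, 334.2], [321, 301, 78, 69])]
red top []
red scene [(np.int32(229), [388.4, 250.0], [379, 241, 19, 18])]
red2 top []
red2 scene []
orange top [(np.int32(76034), [355.9, 72.4], [0, 0, 640, 352]), (np.int32(1933), [505.7, 127.1], [472, 99, 72, 55]), (np.int32(160), [45.5, 159.6], [37, 152, 27, 24]), (np.int32(302), [0.9, 211.1], [0, 161, 4, 131]), (np.int32(149), [43.6, 205.2], [36, 200, 27, 12]), (np.int32(216), [247.8, 219.8], [239, 212, 19, 16]), (np.int32(82), [312.7, 217.0], [309, 212, 8, 11]), (np.int32(78), [296.4, 220.4], [292, 216, 10, 10]), (np.int32(79), [313.5, 236.1], [309, 231, 10, 11]), (np.int32(78), [297.5, 237.4], [293, 233, 10, 10]), (np.int32(175), [623.6, 351.4], [614, 340, 18, 23]), (np.int32(2018), [616.9, 448.5], [553, 406, 87, 74])]
orange scene [(np.int32(146), [262.9, 23.2], [252, 13, 18, 24]), (np.int32(110), [224.8, 39.4], [212, 31, 25, 18]), (np.int32(1895), [122.5, 96.9], [0, 39, 200, 145]), (np.int32(100), [202.6, 45.7], [198, 38, 9, 18]), (np.int32(511), [623.2, 105.2], [604, 93, 36, 27]), (np.int32(2192), [60.7, 222.1], [11, 184, 93, 72]), (np.int32(146), [331.1, 217.1], [324, 210, 15, 15]), (np.int32(150), [349.0, 225.4], [342, 219, 14, 14]), (np.int32(164), [317.6, 232.3], [310, 225, 16, 16]), (np.int32(159), [337.8, 239.5], [331, 233, 15, 14]), (np.int32(740), [390.6, 291.5], [378, 270, 27, 44]), (np.int32(290), [286.5, 299.5], [278, 285, 21, 28]), (np.int32(8915), [211.1, 342.5], [136, 286, 149, 117]), (np.int32(147), [629.4, 417.4], [618, 405, 22, 24]), (np.int32(134), [625.9, 444.4], [611, 441, 29, 7])]
```

View pics/topcrop.png

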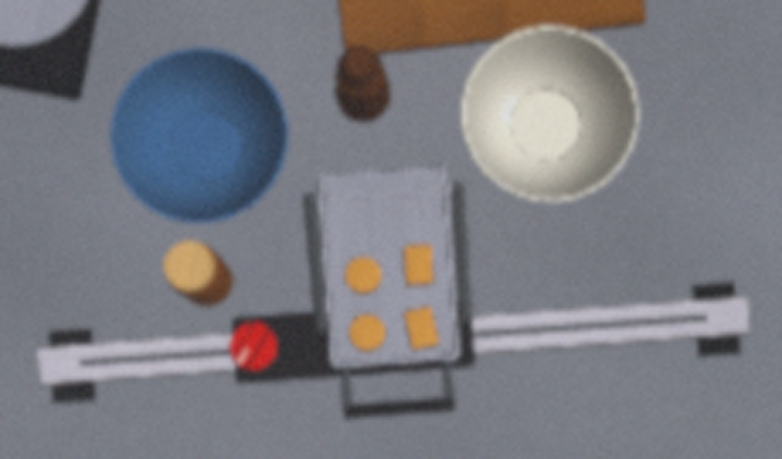

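View pics/scenecrop.png

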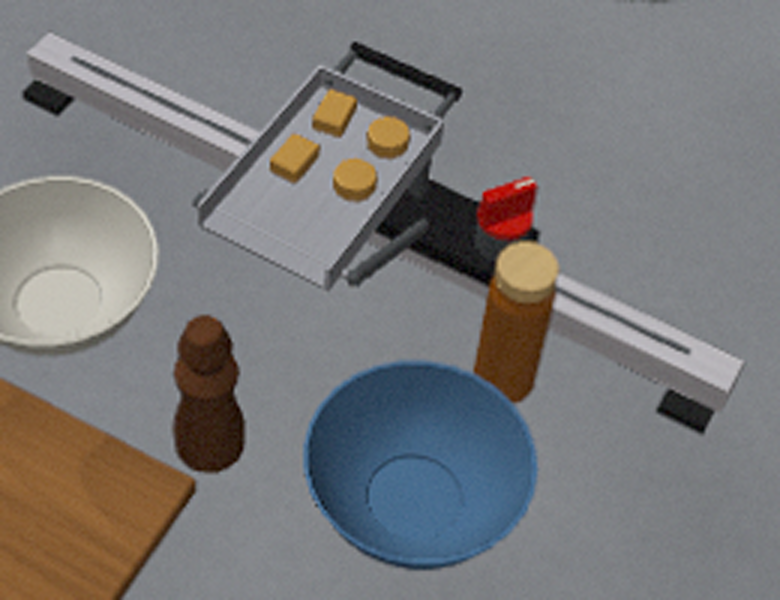

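Run:
```python
from h import *
f=lambda x,y:(190+x/3.4,140+y/3.4)
a=plane('top',[f(39.5,366.5)],.042)[0]; b=plane('top',[f(747,314.5)],.042)[0]
print('rail',a,b,np.linalg.norm(a-b))
d=a-b; yaw=np.arctan2(-d[0],d[1]); o=(a+b)/2; o[2]=0
print('yaw',np.degrees(yaw),'o',o)
X=np.array([np.cos(yaw),np.sin(yaw)]);Y=np.array([-X[1],X[0]])
def st(p): q=p[:2]-o[:2]; return np.array([q@X,q@Y]).round(4)
def wd(x,y): return (o[:2]+x*X+y*Y).round(4)
for nm,uv,z in (('jarlid',f(190,266),.15),('knob',f(254,346),.115),('handL',f(345,411),.132),('handR',f(453,402),.132),('blue',f(200,134),.065),('white',f(550,113),.065),('mill',f(360,64),.155)):
    p=plane('top',[uv],z)[0]; print(nm,p.round(4),st(p))
# two-view checks
g=lambda x,y:(220+x/3,180+y/3)
for nm,u1,u2 in (('jar',f(190,266),g(527,270)),('handL',f(345,411),g(459,93)),('handR',f(453,402),g(354,46))):
    p,e=two('top',u1,'scene',u2); print('2v',nm,p.round(4),e.round(4),st(p))
p=plane('scene',[g(420,463)],.065)[0]; print('blue scene',p,st(p))
print('sc rail',plane('scene',[g(736,365),g(28,50),g(50,35)],.042))
print('expected knob',wd(0,.13),'handle',wd(-.067,0))
```

```text
rail [0.48344555 0.32993276 0.042     ] [ 0.52242177 -0.34545906  0.042     ] 0.6765155299538793
yaw 3.3028213873444736 o [ 0.50293366 -0.00776315  0.        ]
jarlid [0.5655 0.173  0.15  ] [0.0729 0.1769]
knob [0.4952 0.1197 0.115 ] [-0.0004  0.1277]
handL [0.4343 0.037  0.132 ] [-0.0659  0.0487]
handR [ 0.4408 -0.0602  0.132 ] [-0.065  -0.0488]
blue [0.7003 0.1734 0.065 ] [0.2075 0.1695]
white [ 0.7158 -0.1589  0.065 ] [ 0.2038 -0.1631]
mill [0.7452 0.0187 0.155 ] [0.2434 0.0124]
2v jar [0.5654 0.1759 0.1428] 0.0044 [0.0729 0.1798]
2v handL [0.4331 0.0393 0.1331] 0.0052 [-0.067  0.051]
2v handR [ 0.4396 -0.0581  0.135 ] 0.0047 [-0.0662 -0.0466]
blue scene [0.70298941 0.18054868 0.065     ] [0.2106 0.1765]
sc rail [[ 0.47466613  0.33034352  0.042     ]
 [ 0.53522118 -0.3426306   0.042     ]
 [ 0.5085793  -0.33931811  0.042     ]]
expected knob [0.4954 0.122 ] handle [ 0.436  -0.0116]
```

```bash
cat >> h.py <<'E'
def go(x,y,z,yaw,pitch=0,roll=180):
    s=r.get_state(); T=tcpT(s); R=T[:3,:3]
    Rg=Ro.from_euler('xyz',[roll,pitch,yaw],degrees=True).as_matrix()
    sh=R.T@(np.array([x,y,z])-T[:3,3])*1000; rv=Ro.from_matrix(R.T@Rg).as_rotvec(degrees=True)
    print('t',round(s['time_s'],2),'shift',sh.round(1).tolist(),'turn',rv.round(2).tolist(),'tcp',T[:3,3].round(4),'F',s['contact_force'].round(1))
E
python3 - <<'E'
from h import *
f=lambda x,y:(190+x/3.4,140+y/3.4)
for nm,uv,z in (('oil',(136,212),.21),('mug',(465,257),.09),('soap_b',(482,235),.15),('sponge',(418,308),.03),('cooktop',(128,248),0),('free',(179,302),0)):
    print(nm,plane('top',[uv],z)[0].round(3))
go(.42,-.35,.34,100)
E
```

```text
oil [0.582 0.485 0.21 ]
mug [ 0.438 -0.509  0.09 ]
soap_b [ 0.503 -0.546  0.15 ]
sponge [ 0.277 -0.368  0.03 ]
cooktop [0.489 0.582 0.   ]
free [0.309 0.413 0.   ]
t 0.1 shift [237.3, 327.9, -151.8] turn [-0.01, -0.09, 3.33] tcp [ 0.1556 -0.6563  0.1879] F [-0.2  0.1  0.4]
```

```bash
python3 -m inch '[[[30,40,-40],[0,0,0],1],[[50,70,-80],[0,0,0],1],[[80,110,-120],[0,0,1],1],[[110,150,-150],[0,0,2],1],[[130,180,-150],[0,0,3],1]]'
python3 - <<'E'
from h import *
go(.5655,.174,.34,93)
E
```

```text
time_s: 0.52
tcp_pos: [0.2639, -0.5307, 0.3149]
eef_rot: [180.0, 0.0, 100.2]
contact_force: [0.8, -0.5, 1.2]
gripper_width: 0.0877
t 0.52 shift [640.0, 421.9, -25.2] turn [0.02, 0.02, 7.23] tcp [ 0.2639 -0.5307  0.3149] F [ 0.8 -0.5  1.2]
```

```bash
R='' ; python3 -m inch '[[[200,132,-25],[0,0,3],1],[[200,132,-25],[0,0,3],1],[[200,132,-25],[0,0,3],1],[[200,132,-25],[0,0,3],1],[[200,132,-25],[0,0,3],1]]' && python3 -m inch '[[[200,132,-5],[0,0,3],1],[[200,132,-5],[0,0,3],1],[[200,132,-5],[0,0,3],1],[[200,132,-5],[0,0,3],1],[[200,132,-5],[0,0,3],1]]'
python3 - <<'E'
from h import *
go(.5655,.174,.34,93)
E
```

```text
time_s: 0.93
tcp_pos: [0.3452, -0.339, 0.3361]
eef_rot: [180.0, 0.0, 97.2]
contact_force: [0.9, 0.9, 0.1]
gripper_width: 0.0877
time_s: 1.35
tcp_pos: [0.4366, -0.1517, 0.3406]
eef_rot: [180.0, -0.0, 94.2]
contact_force: [1.6, -0.2, -0.4]
gripper_width: 0.0875
t 1.35 shift [315.3, 152.5, 0.8] turn [0.04, -0.01, 1.22] tcp [ 0.4366 -0.1517  0.3406] F [ 1.6 -0.2 -0.4]
```

```bash
python3 -m inch '[[[187,90,0],[0,0,1],1],[[187,90,0],[0,0,1],1],[[187,90,0],[0,0,1],1],[[187,90,0],[0,0,1],1],[[187,90,0],[0,0,1],1]]' && python3 -m inch '[[[64,32,0],[0,0,0],1],[[64,32,0],[0,0,0],1],[[64,32,0],[0,0,0],1],[[64,32,0],[0,0,0],1]]'
python3 - <<'E'
from h import *
s=r.get_state(); p,d=vision.capture('wrist'); np.savez('pics/w1.npz',p=p,d=d,T=tcpT(s)); cv2.imwrite('pics/w1.png',p[:,:,::-1])
go(.5655,.174,.34,93)
E
```

```text
time_s: 1.77
tcp_pos: [0.5122, 0.0425, 0.3407]
eef_rot: [179.9, -0.0, 93.2]
contact_force: [1.3, -0.2, 0.2]
gripper_width: 0.0876
time_s: 2.1
tcp_pos: [0.5405, 0.1099, 0.3394]
eef_rot: [-179.9, 0.0, 93.4]
contact_force: [-0.5, -0.5, -0.2]
gripper_width: 0.0876
t 2.15 shift [63.7, 28.9, -0.1] turn [-0.04, 0.02, 0.32] tcp [0.5403 0.1088 0.34  ] F [-1.2 -0.4  0.1]
```

View pics/w1.png

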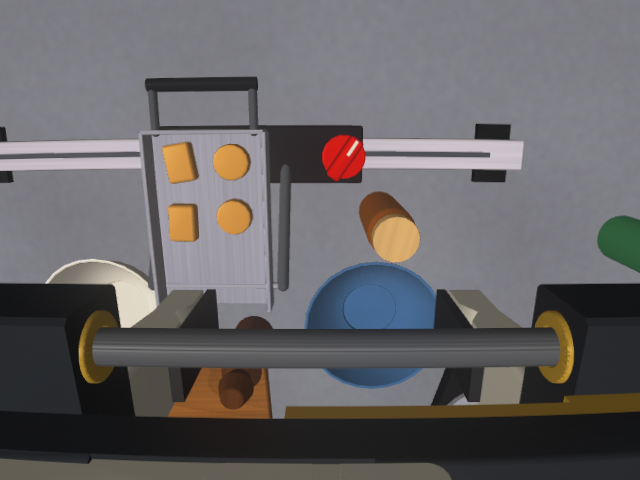

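The wrist picture shows the knob disc at (344,157), jar lid at (396,239), handle bar from (148,85) to (257,83), and the bowl rim centred near (374,325).

```bash
cat > st.py <<'E'
from h import *
yaw=np.radians(3.3); o=np.array([.503,-.0078])
X=np.array([np.cos(yaw),np.sin(yaw)]);Y=np.array([-X[1],X[0]])
def st(p): q=np.array(p[:2])-o; return np.array([q@X,q@Y]).round(4)
def wd(x,y): return (o+x*X+y*Y).round(4)
E
python3 - <<'E'
from st import *
z=np.load('pics/w1.npz'); T=z['T']; p=z['p']; d=z['d']
c,l=blobs(p,(98,100,40),(118,255,255),200); print([(a,b.round(1),k) for a,b,k in c])
m=(l>0)&(np.indices(l.shape)[0]<330); ys,xs=np.nonzero(m)
# rim upper arc: topmost blue pixel per column
pts=[]
for u in range(315,436,4):
    v=ys[xs==u]
    if len(v): pts.append((u,v.min()))
P=plane('wrist',pts,.065,T)[:,:2]
A=np.c_[2*P,np.ones(len(P))]; sol=np.linalg.lstsq(A,(P**2).sum(1),rcond=None)[0]
print('bowl',sol[:2],np.sqrt(sol[2]+sol[0]**2+sol[1]**2),st(sol[:2]))
for nm,uv,h in (('lid',(396,239),.15),('knobdisc',(344,157),.103),('hL',(257,84),.132),('hR',(147,85),.132),('railend',(522,154.5),.042),('railL',(380,155),.042),('railfar',(4,155),.042)):
    q=plane('wrist',[uv],h,T)[0]; print(nm,q.round(4),st(q))
rc,l=blobs(p,(0,190,60),(8,255,255),100); print(rc)
E
```

```text
[(np.int32(7118), array([372.7, 299.7]), array([305, 262, 131,  67], dtype=int32)), (np.int32(1319), array([372.3, 376.2]), array([324, 368,  98,  20], dtype=int32))]
bowl [0.70110844 0.1775288 ] 0.08411017985728284 [0.2084 0.1736]
lid [0.5665 0.1773 0.15  ] [0.074  0.1812]
knobdisc [0.4973 0.1258 0.103 ] [0.002  0.1337]
hL [0.4353 0.0422 0.132 ] [-0.0647  0.0538]
hR [ 0.4405 -0.058   0.132 ] [-0.0653 -0.0465]
railend [0.4846 0.3333 0.042 ] [0.0013 0.3416]
railL [0.4963 0.1693 0.042 ] [0.0035 0.1772]
railfar [ 0.5179 -0.2729  0.042 ] [-0.0004 -0.2655]
[(np.int32(1437), array([342.37856646, 157.20111343]), array([322, 135,  43,  46], dtype=int32))]
```

```bash
sed -i 's/o=np.array(.*/o=np.array([.504,-.006])/' st.py; python3 -m inch '[[[35,13,20],[0,0,0],1],[[68,27,50],[0,0,0],1],[[68,27,90],[0,0,0],1],[[68,27,130],[0,0,0],1],[[68,27,160],[0,0,0],1]]'
python3 - <<'E'
from st import *
go(.566,.1755,.098,93.3)
E
```

```text
time_s: 2.57
tcp_pos: [0.5618, 0.177, 0.1768]
eef_rot: [-179.8, 0.0, 93.3]
contact_force: [-0.3, -0.6, -0.3]
gripper_width: 0.0876
t 2.57 shift [-1.7, 4.4, 78.8] turn [-0.17, 0.05, -0.02] tcp [0.5618 0.177  0.1768] F [-0.3 -0.6 -0.3]
```

```bash
python3 -m inch '[[[-2,4,15],[0,0,0],1],[[-2,4,45],[0,0,0],1],[[-2,4,75],[0,0,0],1],[[-2,4,79],[0,0,0],1],[[-2,4,79],[0,0,0],1]]' 15 && python3 -m inch '[[[0,0,0],[0,0,0],-0.1],[[0,0,0],[0,0,0],-0.3],[[0,0,0],[0,0,0],-0.5],[[0,0,0],[0,0,0],-1],[[0,0,0],[0,0,0],-1]]' 15
python3 - <<'E'
from st import *
s=r.get_state(); p,d=vision.capture('wrist');cv2.imwrite('pics/w2.png',p[:,:,::-1])
go(.566,.1755,.098,93.3)
E
```

```text
time_s: 2.98
tcp_pos: [0.5645, 0.1734, 0.0967]
eef_rot: [-179.7, 0.2, 93.2]
contact_force: [-0.0, -0.3, -0.3]
gripper_width: 0.0876
time_s: 3.4
tcp_pos: [0.565, 0.1737, 0.0979]
eef_rot: [-179.7, 0.1, 93.2]
contact_force: [0.2, 0.7, 0.1]
gripper_width: 0.06
t 3.45 shift [1.8, 1.3, -0.4] turn [-0.28, 0.12, -0.09] tcp [0.5648 0.1736 0.0976] F [ 0.4  0.6 -0.3]
```

View pics/w2.png

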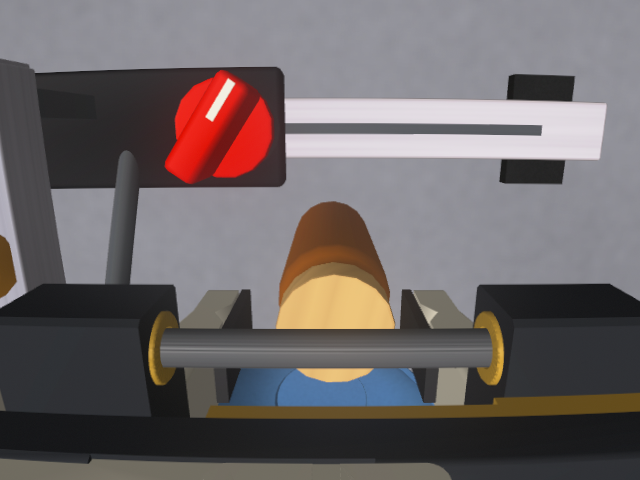

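The fingers straddle the lid, centred at (334,325), with a small gap each side. I'll finish closing and check the grip.

```bash
python3 -m inch '[[[1,1,0],[0,0,0],-1],[[1,1,0],[0,0,0],-1],[[1,1,0],[0,0,0],-1],[[1,1,0],[0,0,0],-1]]' 20
python3 - <<'E'
from st import *
go(.566,.1755,.098,93.3); print(r.get_state()['gripper_width'])
E
```

```text
time_s: 3.78
tcp_pos: [0.5662, 0.1751, 0.098]
eef_rot: [-179.8, 0.1, 93.2]
contact_force: [-0.5, 1.8, 3.0]
gripper_width: 0.0443
t 3.78 shift [0.4, -0.2, -0.0] turn [-0.22, 0.09, -0.07] tcp [0.5662 0.1751 0.098 ] F [-0.5  1.8  3. ]
0.044300633247783563
```

```bash
python3 -m inch '[[[0,0,-5],[0,0,0],-1],[[0,0,-20],[0,0,0],-1],[[0,0,-45],[0,0,0],-1],[[0,0,-75],[0,0,0],-1],[[0,0,-100],[0,0,0],-1]]'
python3 - <<'E'
from st import *
go(.30,.41,.2,115); s=r.get_state(); print(s['gripper_width'],s['joints'].round(1))
E
```

```text
time_s: 4.2
tcp_pos: [0.5661, 0.1748, 0.1991]
eef_rot: [-179.7, 0.1, 93.2]
contact_force: [1.9, 0.5, -1.6]
gripper_width: 0.0446
t 4.2 shift [249.8, -252.4, -0.2] turn [-0.32, 0.09, -21.77] tcp [0.5661 0.1748 0.1991] F [ 1.9  0.5 -1.6]
0.04455132706997409 [  36.    12.7   -8.9   -0.   -68.7 -122.8]
```

```bash
python3 -m inch '[[[15,-15,0],[0,0,-5],-1],[[40,-40,0],[0,0,-10],-1],[[68,-68,0],[0,0,-15],-1],[[95,-96,0],[0,0,-20],-1],[[122,-124,0],[0,0,-25],-1]]'
python3 - <<'E'
from st import *
go(.30,.41,.2,140); s=r.get_state(); print(s['gripper_width'],s['joints'].round(1))
E
```

```text
time_s: 4.62
tcp_pos: [0.4336, 0.2897, 0.1991]
eef_rot: [-179.6, 0.0, 118.4]
contact_force: [0.7, 1.7, -2.4]
gripper_width: 0.0443
t 4.62 shift [169.3, -60.3, -0.5] turn [-0.41, -0.06, -21.59] tcp [0.4336 0.2897 0.1991] F [ 0.7  1.7 -2.4]
0.044270599637260676 [  55.2    5.9  -17.2   -0.2  -67.3 -116.7]
```

```bash
python3 -m inch '[[[38,-13,0],[0,0,-5],-1],[[75,-27,0],[0,0,-10],-1],[[112,-40,0],[0,0,-15],-1],[[145,-52,0],[0,0,-20],-1],[[169,-60,0],[0,0,-22],-1]]' && python3 -m inch '[[[0,0,20],[0,0,0],-1],[[0,0,50],[0,0,0],-1],[[0,0,75],[0,0,0],-1],[[0,0,90],[0,0,0],-1],[[0,0,97],[0,0,0],-1]]'
python3 - <<'E'
from st import *
go(.30,.41,.098,140); s=r.get_state(); print(s['gripper_width'],s['joints'].round(1))
E
```

```text
time_s: 5.03
tcp_pos: [0.2979, 0.4108, 0.1994]
eef_rot: [-179.6, -0.1, 140.8]
contact_force: [0.6, 0.8, -2.3]
gripper_width: 0.0444
time_s: 5.45
tcp_pos: [0.2963, 0.4083, 0.0997]
eef_rot: [-179.3, -0.1, 140.8]
contact_force: [0.6, 0.6, -2.3]
gripper_width: 0.0444
t 5.45 shift [-1.8, 3.7, 1.7] turn [-0.7, -0.06, 0.75] tcp [0.2963 0.4083 0.0997] F [ 0.6  0.6 -2.3]
0.04437187722409389 [  76.1    9.6  -26.9   -0.4  -54.2 -115. ]
```

```bash
python3 -m inch '[[[0,2,1],[-0.7,0,0],-1],[[0,2,2],[-0.7,0,0],-1],[[0,2,2.5],[-0.7,0,0],-1],[[0,2,3],[-0.7,0,0],-1]]'
python3 - <<'E'
from st import *
go(.30,.41,.098,140)
p,d=vision.capture('scene');cv2.imwrite('pics/s3.png',p[:,:,::-1])
E
```

```text
time_s: 5.78
tcp_pos: [0.298, 0.4106, 0.098]
eef_rot: [179.9, -0.1, 140.8]
contact_force: [-0.1, 0.2, 2.5]
gripper_width: 0.0445
t 5.78 shift [-1.9, 0.8, -0.0] turn [0.13, -0.09, 0.77] tcp [0.298  0.4106 0.098 ] F [-0.1  0.2  2.5]
```

View pics/s3.png

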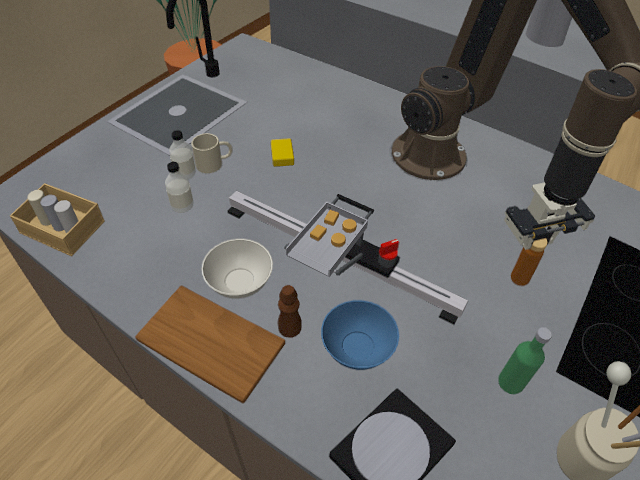

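The jar stands upright near (524,262) on bare worktop, and the force has changed sign to show contact. I'll release it.

```bash
python3 -m inch '[[[0,0,0],[0,0,0],-0.2],[[0,0,0],[0,0,0],0.3],[[0,0,0],[0,0,0],0.7],[[0,0,0],[0,0,0],1],[[0,0,0],[0,0,0],1]]' && python3 -m inch '[[[0,0,-10],[0,0,0],1],[[0,0,-40],[0,0,0],1],[[0,0,-80],[0,0,0],1],[[0,0,-120],[0,0,0],1],[[0,0,-150],[0,0,0],1]]'
python3 - <<'E'
from st import *
k=wd(0,.13); print(k)
go(*k,.25,233.3-360); print(r.get_state()['joints'].round(1),r.get_state()['gripper_width'])
p,d=vision.capture('top');cv2.imwrite('pics/t4.png',p[:,:,::-1])
E
```

```text
time_s: 6.25
tcp_pos: [0.2981, 0.4108, 0.0981]
eef_rot: [179.9, -0.1, 140.8]
contact_force: [0.4, -0.6, 0.8]
gripper_width: 0.0657
time_s: 6.67
tcp_pos: [0.2986, 0.4106, 0.2524]
eef_rot: [179.7, -0.1, 140.8]
contact_force: [1.3, 1.0, -0.7]
gripper_width: 0.0872
[0.4965 0.1238]
t 6.67 shift [-334.7, -97.2, 1.2] turn [0.35, 0.18, -92.51] tcp [0.2986 0.4106 0.2524] F [ 1.3  1.  -0.7]
[  76.2    2.2  -14.3    0.   -73.1 -115.4] 0.08717733898369463
```

View pics/t4.png

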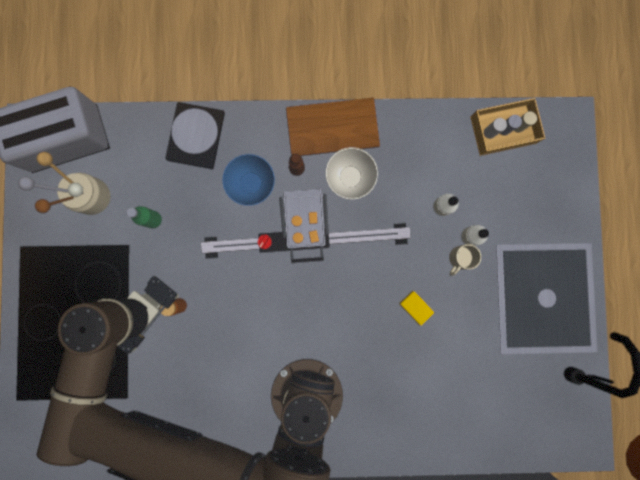

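```bash
python3 -m inch '[[[-30,-9,0],[0,0,-7],0.5],[[-60,-17,0],[0,0,-14],0.2],[[-95,-28,0],[0,0,-21],0],[[-130,-38,0],[0,0,-28],0],[[-165,-48,0],[0,0,-35],0]]'
python3 - <<'E'
from st import *
k=wd(0,.13)
go(*k,.25,233.3-360)
E
```

```text
time_s: 7.13
tcp_pos: [0.3958, 0.274, 0.258]
eef_rot: [179.2, 0.3, 174.8]
contact_force: [1.5, 0.4, -0.2]
gripper_width: 0.0599
t 7.13 shift [-113.8, -140.6, 6.6] turn [0.58, 0.7, -58.46] tcp [0.3958 0.274  0.258 ] F [ 1.5  0.4 -0.2]
```

```bash
python3 -m inch '[[[-20,-25,3],[0,0,-7],0],[[-42,-52,3],[0,0,-14],0],[[-65,-80,5],[0,0,-21],0],[[-88,-108,5],[0.3,0.3,-28],0],[[-105,-130,6],[0.5,0.5,-35],0]]'
python3 - <<'E'
from st import *
k=wd(0,.13)
go(*k,.25,233.3-360)
E
```

```text
time_s: 7.55
tcp_pos: [0.4883, 0.1354, 0.2518]
eef_rot: [179.8, 0.3, -153.2]
contact_force: [0.4, -0.1, 0.6]
gripper_width: 0.0438
t 7.55 shift [-2.1, -14.0, 1.8] turn [0.17, 0.32, -26.53] tcp [0.4883 0.1354 0.2518] F [ 0.4 -0.1  0.6]
```

```bash
python3 -m inch '[[[-1,-5,10],[0,0,-7],0],[[-2,-10,20],[0,0,-14],0],[[-2,-14,30],[0,0.3,-21],0],[[-2,-14,35],[0.2,0.3,-26.5],0],[[-2,-14,35],[0.2,0.3,-26.5],0]]'
python3 - <<'E'
from st import *
s=r.get_state(); p,d=vision.capture('wrist');cv2.imwrite('pics/w5.png',p[:,:,::-1]); np.savez('pics/w5.npz',p=p,d=d,T=tcpT(s))
k=wd(0,.13)
go(*k,.107,233.3-360); print(s['joints'].round(1))
E
```

```text
time_s: 7.97
tcp_pos: [0.4959, 0.1233, 0.2161]
eef_rot: [180.0, -0.1, -126.5]
contact_force: [-0.1, 0.5, 0.7]
gripper_width: 0.0436
t 8.02 shift [-0.3, -0.1, 109.9] turn [-0.01, -0.04, -0.14] tcp [0.4963 0.1237 0.2169] F [ 0.3 -0.3  0.7]
[ 36.    4.  -17.1   0.  -69.   17.4]
```

View pics/w5.png

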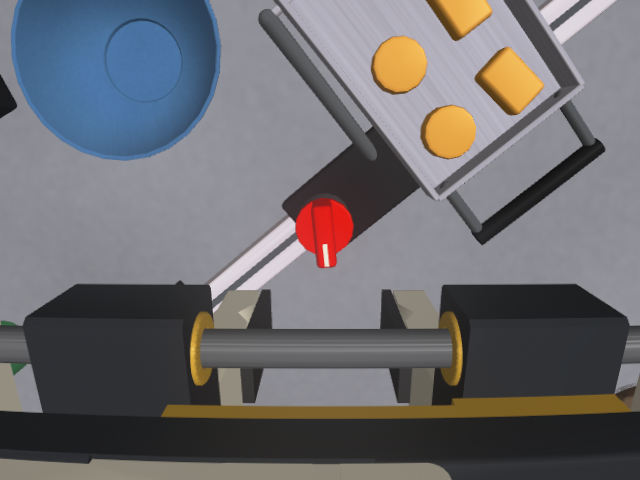

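The bar runs nearly upright in the picture, from (321,200) to (327,267), with the disc centred near (324,229).

Run:
```python
from st import *
z=np.load('pics/w5.npz'); T=z['T']
P=plane('wrist',[(321.5,200),(327,266)],.133,T)[:,:2]; print(P.mean(0),st(P.mean(0)),np.linalg.norm(P[0]-P[1]),np.degrees(np.arctan2(*(P[0]-P[1])[::-1])))
q=plane('wrist',[(324.5,229)],.1,T)[0]; print(q,st(q))
```

```text
[0.4993908  0.12293247] [0.0028 0.129 ] 0.045827113339495955 -31.96945384922685
[0.49562053 0.12564089 0.1       ] [-0.0008  0.1319]
```

```bash
python3 -m inch '[[[0,0,25],[0,0,0],0],[[0,0,60],[0,0,0],0],[[0,0,90],[0,0,0],0],[[0,0,108],[0,0,0],0],[[0,0,109],[0,0,0],0]]' && python3 -m inch '[[[0,0,0],[0,0,0],-0.3],[[0,0,0],[0,0,0],-0.6],[[0,0,0],[0,0,0],-1],[[0,0,0],[0,0,0],-1],[[0,0,0],[0,0,0],-1]]' 25
python3 - <<'E'
from st import *
k=wd(0,.13); go(*k,.107,233.3-360); s=r.get_state(); print(s['gripper_width'],s['moment'].round(2))
E
```

```text
time_s: 8.43
tcp_pos: [0.4941, 0.1227, 0.1051]
eef_rot: [179.9, -0.3, -127.0]
contact_force: [-0.1, -1.1, 0.4]
gripper_width: 0.0437
time_s: 8.85
tcp_pos: [0.4948, 0.1231, 0.1063]
eef_rot: [179.9, -0.2, -127.1]
contact_force: [-0.3, -0.1, 0.4]
gripper_width: 0.0162
t 8.85 shift [-1.6, -1.0, -0.7] turn [0.08, -0.2, -0.36] tcp [0.4948 0.1231 0.1063] F [-0.3 -0.1  0.4]
0.016203615070139128 [-0.02  0.16  0.03]
```

```bash
python3 -m inch '[[[-1,-1,0],[0,0,0],-1],[[-1,-1,0],[0,0,0],-1],[[-1,-1,0],[0,0,0],-1]]' 30
python3 - <<'E'
from st import *
k=wd(0,.13); go(*k,.107,233.3-360); s=r.get_state(); print(s['gripper_width'],s['moment'].round(2))
E
```

```text
time_s: 9.1
tcp_pos: [0.4964, 0.1234, 0.1066]
eef_rot: [179.9, -0.2, -127.1]
contact_force: [-0.5, -0.5, -0.6]
gripper_width: 0.0017
t 9.1 shift [-0.4, 0.2, -0.4] turn [0.06, -0.17, -0.37] tcp [0.4964 0.1234 0.1066] F [-0.5 -0.5 -0.6]
0.001656728812311143 [-0.04  0.13 -0.03]
```

Run:
```python
from st import *
s=r.get_state(); p,d=vision.capture('wrist');cv2.imwrite('pics/w6.png',p[:,:,::-1]); np.savez('pics/w6.npz',p=p,d=d,T=tcpT(s))
p,d=vision.capture('scene');cv2.imwrite('pics/s6.png',cv2.resize(p[180:340,300:500][:,:,::-1],None,fx=4,fy=3.75))
print(r.get_state()['gripper_width'])
```

```text
0.0006110886852311672
```

View pics/w6.png

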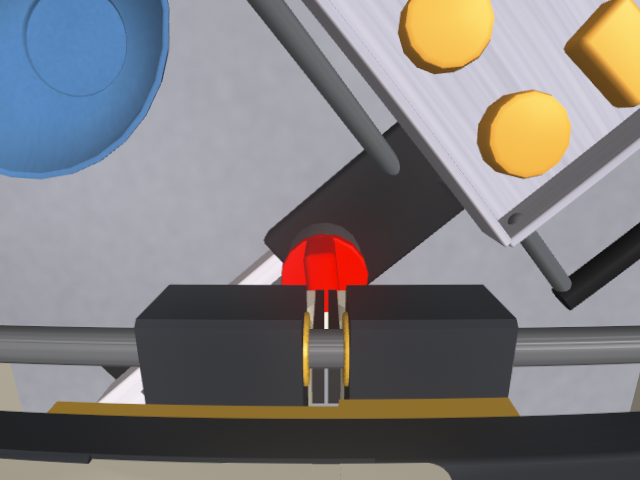

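View pics/s6.png

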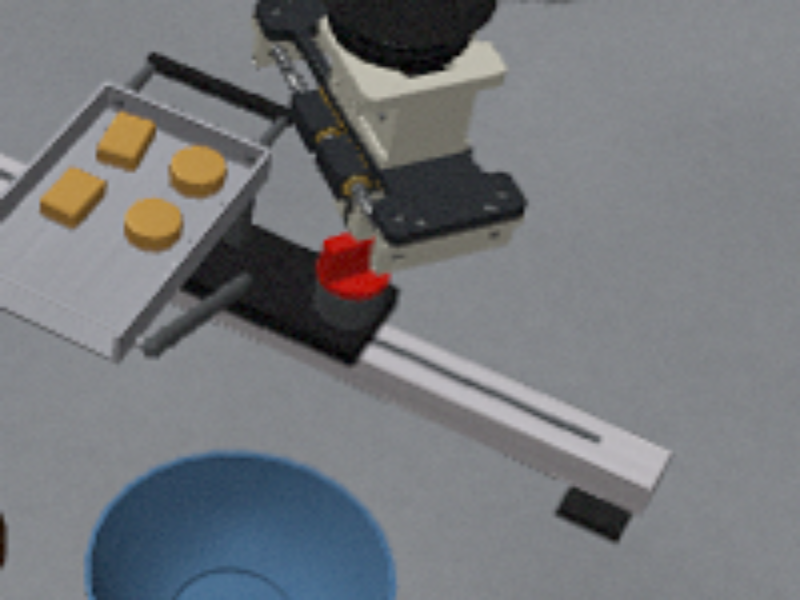

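Run:
```python
from st import *
z=np.load('pics/w6.npz');p=z['p'];d=z['d']
cv2.imwrite('pics/w6c.png',cv2.resize(p[220:420,240:410][:,:,::-1],None,fx=3,fy=3,interpolation=cv2.INTER_NEAREST))
for v in (240,260,280,290,300,310,330): print(v,d[v,300:352:4].round(3))
```

```text
240 [0.217 0.207 0.203 0.199 0.199 0.199 0.197 0.197 0.2   0.207 0.207 0.208
 0.22 ]
260 [0.208 0.18  0.178 0.178 0.178 0.177 0.177 0.177 0.179 0.203 0.209 0.209
 0.21 ]
280 [0.212 0.211 0.181 0.18  0.181 0.18  0.18  0.18  0.181 0.181 0.211 0.211
 0.211]
290 [0.089 0.091 0.164 0.165 0.168 0.169 0.182 0.169 0.169 0.168 0.164 0.165
 0.09 ]
300 [0.085 0.086 0.154 0.154 0.158 0.158 0.182 0.158 0.159 0.158 0.154 0.155
 0.085]
310 [0.079 0.086 0.148 0.153 0.15  0.15  0.184 0.15  0.15  0.15  0.151 0.149
 0.082]
330 [0.076 0.081 0.084 0.087 0.087 0.086 0.088 0.087 0.088 0.087 0.087 0.082
 0.082]
```

View pics/w6c.png

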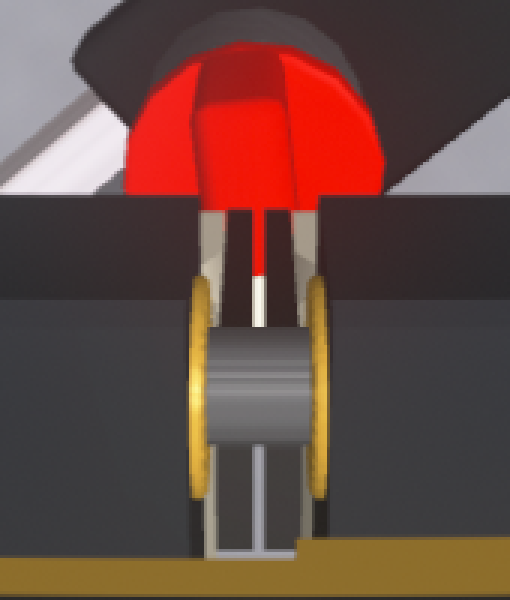

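Run:
```python
from st import *
z=np.load('pics/w6.npz');p=z['p'];d=z['d'];T=z['T']
c=vision.camera_info('wrist'); H=c['hand_eye']
for u,v in ((322,245),(322,250),(322,260),(322,270),(322,282),(325,292),(325,310),(325,318),(320,292),(320,300),(320,312),(331,300),(290,270),(355,270),(300,200)):
    x=np.array([(u-c['cx'])/c['fx'],(v-c['cy'])/c['fy'],1])*d[v,u]
    t=H@np.r_[x,1]; w=T@t
    print(u,v,p[v,u],'tool',(t[:3]*1000).round(1),'world',w[:3].round(4),st(w))
```

```text
322 245 [158  26  23] tool [ -2.5 -21.7 -12.5] world [0.5153 0.1123 0.1191] [0.0181 0.1175]
322 250 [161  26  23] tool [ -2.5 -21.4 -19.3] world [0.515  0.1125 0.1258] [0.0178 0.1177]
322 260 [243  22   8] tool [ -2.4 -18.9 -25.6] world [0.5131 0.114  0.1322] [0.0159 0.1193]
322 270 [243  23   9] tool [ -2.4 -14.7 -26.3] world [0.5097 0.1165 0.1329] [0.0128 0.122 ]
322 282 [243  22   4] tool [ -2.5  -9.1 -25.4] world [0.5052 0.1199 0.132 ] [0.0085 0.1257]
325 292 [239  25  12] tool [ -1.2  -4.5 -25.3] world [0.5008 0.1217 0.1319] [0.0042 0.1276]
325 310 [237  26   9] tool [ -1.2   3.6 -25.8] world [0.4944 0.1266 0.1324] [-0.002   0.1329]
325 318 [245 242 231] tool [ -1.2   7.6 -25.2] world [0.4911 0.129  0.1318] [-0.0051  0.1355]
320 292 [63 39 39] tool [ -3.1 -10.4 -40. ] world [0.5067 0.1197 0.1466] [0.0099 0.1253]
320 300 [61 38 38] tool [ -3.  -10.6 -48.5] world [0.5068 0.1195 0.1551] [0.0101 0.1251]
320 312 [56 38 36] tool [ -2.8 -10.9 -59.6] world [0.507  0.1192 0.1662] [0.0102 0.1248]
331 300 [60 37 37] tool [  1.1 -10.2 -47.4] world [0.504  0.1165 0.154 ] [0.0071 0.1223]
290 270 [243  32  24] tool [-18.5  -4.3   4.2] world [0.511  0.1356 0.1024] [0.0152 0.1409]
355 270 [245  19   1] tool [13.5 -4.5  3.5] world [0.4919 0.1099 0.1031] [-0.0054  0.1164]
300 200 [165 164 173] tool [-19.3 -21.8 106.9] world [ 5.252e-01  1.255e-01 -4.000e-04] [0.0287 0.13  ]
```

```bash
python3 -m inch '[[[0,0,0],[0,0,-3],-1],[[0,0,0],[0,0,-6],-1],[[0,0,0],[0,0,-8],-1],[[0,0,0],[0,0,-8],-1]]'
python3 - <<'E'
from st import *
s=r.get_state(); p,d=vision.capture('wrist');cv2.imwrite('pics/w7.png',p[200:440,200:450][:,:,::-1].repeat(2,0).repeat(2,1))
print(s['gripper_width'],s['moment'].round(2))
E
```

```text
time_s: 9.53
tcp_pos: [0.4962, 0.1233, 0.1063]
eef_rot: [179.9, -0.2, -119.0]
contact_force: [0.9, -0.9, 0.4]
gripper_width: 0.0005
0.0004585772736892172 [-0.04  0.13 -0.05]
```

View pics/w7.png

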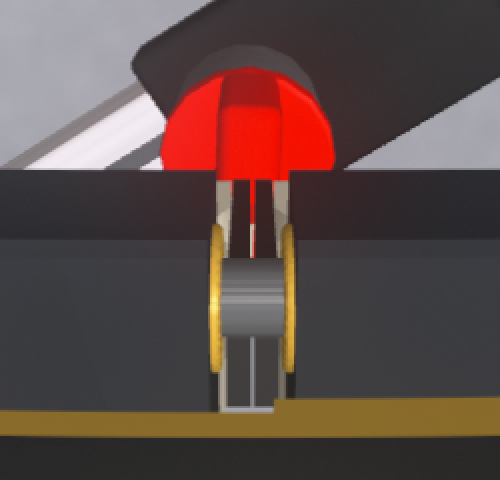

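```bash
cat >> st.py <<'E'
def bar(p,d,T):
    c=vision.camera_info('wrist'); v,u=np.nonzero((p[:,:,0]>110)&(p[:,:,1]<60)&(p[:,:,2]<60)&(d>.05))
    x=np.c_[(u-c['cx'])/c['fx'],(v-c['cy'])/c['fy'],np.ones(len(u))]*d[v,u][:,None]
    w=(T@c['hand_eye']@np.c_[x,np.ones(len(u))].T).T[:,:3]
    print('z hist',np.histogram(w[:,2],bins=np.arange(.08,.145,.005)))
    t=w[(w[:,2]>.127)&(w[:,2]<.14)]
    (cx,cy),(a,b),ang=cv2.minAreaRect((t[:,:2]*1000).astype(np.float32)); print('rect mm',cx,cy,a,b,ang,len(t),st([cx/1000,cy/1000]))
    return w
E
python3 - <<'E'
from st import *
for f in ('pics/w5.npz','pics/w6.npz'):
    z=np.load(f); bar(z['p'],z['d'],z['T'])
s=r.get_state(); p,d=vision.capture('wrist'); bar(p,d,tcpT(s)); np.savez('pics/w7.npz',p=p,d=d,T=tcpT(s))
E
```

```text
z hist (array([   2,    0,    0,   33, 1401,   18,   25,   24,   29,   87, 1034,
          1]), array([0.08 , 0.085, 0.09 , 0.095, 0.1  , 0.105, 0.11 , 0.115, 0.12 ,
       0.125, 0.13 , 0.135, 0.14 ]))
rect mm 497.8685607910156 124.77584075927734 14.045921325683594 43.181976318359375 59.02569580078125 1113 [0.0014 0.1309]
z hist (array([   1,    2,    2,  119, 2027,   80,   79,   98,   88,  176, 1212,
          0]), array([0.08 , 0.085, 0.09 , 0.095, 0.1  , 0.105, 0.11 , 0.115, 0.12 ,
       0.125, 0.13 , 0.135, 0.14 ]))
rect mm 505.30340576171875 120.08744812011719 14.013141632080078 26.3310489654541 58.68180847167969 1344 [0.0086 0.1258]
z hist (array([   1,    1,    3,  127, 2036,   78,   78,   88,  100,  163, 1185,
          0]), array([0.08 , 0.085, 0.09 , 0.095, 0.1  , 0.105, 0.11 , 0.115, 0.12 ,
       0.125, 0.13 , 0.135, 0.14 ]))
rect mm 505.00408935546875 120.1873779296875 13.693514823913574 26.522136688232422 60.5075798034668 1310 [0.0083 0.1259]
```

Run:
```python
from st import *
p,d=vision.capture('scene'); np.savez('pics/s8.npz',p=p,d=d)
cv2.imwrite('pics/s8.png',cv2.resize(p[195:275,350:450][:,:,::-1],None,fx=7.5,fy=7.5,interpolation=cv2.INTER_NEAREST))
c=vision.camera_info('scene')
for v in range(236,262,2):
    row=[]
    for u in range(376,408,3):
        o_,dd=ray('scene',[(u,v)]); w=o_+dd[0]*d[v,u]; row.append('%d,%d,%d'%tuple((w*1000).round())+('r' if p[v,u,1]<60 and p[v,u,0]>100 else ''))
    print(v,' '.join(row))
```

```text
236 386,39,-3 382,46,-2 380,53,1 503,114,156 504,121,161 513,132,176 547,152,221 548,159,227 565,172,251 563,178,254 558,182,252
238 395,44,0 392,51,2 384,56,-2 503,114,149 506,123,158 513,133,170 507,137,168 553,162,228 570,175,252 566,179,251 564,185,253
240 402,48,1 396,54,0 391,60,0 387,67,1 509,125,155 513,134,164 503,137,157 553,163,222 570,175,246 570,182,250 565,186,249
242 410,52,4 402,57,0 399,64,2 395,71,2 509,126,149 512,134,157 503,138,151 484,138,133r 568,176,238 575,184,251 574,190,254
244 410,53,-3 408,61,0 511,113,134r 506,118,133r 501,124,133r 495,129,130r 490,134,129r 485,139,127r 571,178,237 574,185,244 573,191,247
246 471,81,67 412,64,-2 514,115,132r 512,122,134r 506,127,132r 496,130,125r 491,135,124r 483,139,118r 570,178,229 572,185,237 571,191,239
248 475,84,65 470,90,64 516,117,127r 514,123,130r 506,127,125r 498,131,120r 492,136,117r 482,140,110r 571,179,225 575,187,234 562,189,223
250 480,87,64 504,105,101r 515,117,120r 511,123,120r 504,127,116r 498,132,113r 492,137,111r 484,141,106 571,180,219 567,185,219 563,190,218
252 486,90,65 509,108,100r 516,119,115r 509,123,111r 503,128,108r 494,132,102r 487,137,99r 486,143,102 573,182,216 566,186,211 393,133,3
254 492,94,66 506,108,89 517,120,109r 507,123,102r 504,129,103r 503,136,107r 495,141,102r 491,146,102 1229,419,1031 398,128,-3 397,136,1
256 497,97,66 509,110,87 514,120,99r 513,126,102r 509,132,102r 505,138,102r 502,144,104r 467,138,65 409,125,-3 408,133,2 400,138,-2
258 500,99,62 510,111,81 515,121,93 516,129,100r 514,135,102r 508,140,100r 503,145,99 473,142,65 417,129,0 414,136,2 406,141,-2
260 508,104,66 512,113,76 513,121,84 513,128,89 510,135,91 511,142,98 501,146,90 479,145,67 422,132,0 417,138,-2 413,145,-1
```

View pics/s8.png

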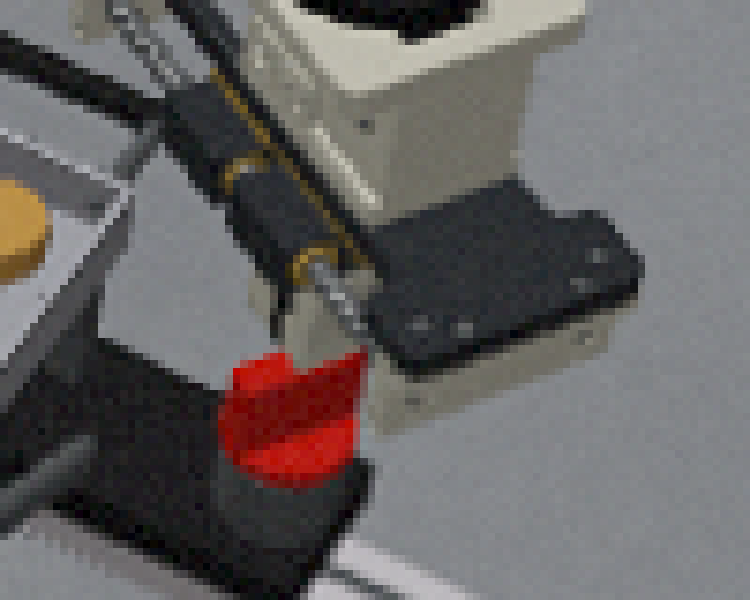

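```bash
python3 -m inch '[[[0,0,0],[0,0,-5],-1],[[0,0,0],[0,0,-10],-1],[[0,0,0],[0,0,-15],-1],[[0,0,0],[0,0,-15],-1]]'
python3 - <<'E'
from st import *
s=r.get_state(); p,d=vision.capture('wrist'); bar(p,d,tcpT(s)); np.savez('pics/w9.npz',p=p,d=d,T=tcpT(s))
cv2.imwrite('pics/w9.png',p[200:440,200:450][:,:,::-1].repeat(2,0).repeat(2,1))
print(s['gripper_width'],s['moment'].round(2))
E
```

```text
time_s: 10.02
tcp_pos: [0.4961, 0.1233, 0.1063]
eef_rot: [179.8, -0.2, -104.0]
contact_force: [-0.6, 0.2, 0.9]
gripper_width: -0.0
z hist (array([   0,    5,    0,  120, 1940,  109,  114,  114,  125,  198, 1226,
          0]), array([0.08 , 0.085, 0.09 , 0.095, 0.1  , 0.105, 0.11 , 0.115, 0.12 ,
       0.125, 0.13 , 0.135, 0.14 ]))
rect mm 501.75506591796875 122.37407684326172 14.050372123718262 34.24534225463867 59.36174011230469 1373 [0.0051 0.1283]
-4.301252533665172e-05 [-0.06  0.15  0.03]
```

View pics/w9.png

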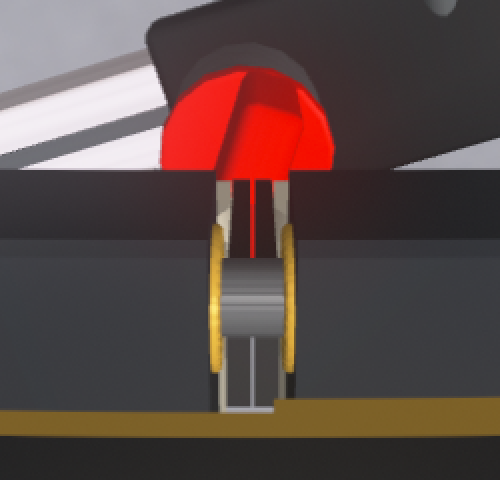

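The bar stayed at about -31° world while the tool turned, and the fingers have closed fully, so it isn't gripped. I'll back off, align the tool to the measured bar angle and close slowly.

```bash
python3 -m inch '[[[0,0,-10],[0,0,0],-1],[[0,0,-30],[0,0,0],-1],[[0,0,-50],[0,0,5],-0.5],[[0,0,-60],[0,0,10],0],[[0,0,-60],[0,0,17],0]]' 10 && python3 -m inch '[[[0,0,0],[0,0,0],0],[[0,0,0],[0,0,0],0],[[0,0,0],[0,0,0],0],[[0,0,0],[0,0,0],0],[[0,0,0],[0,0,0],0]]' 10
python3 - <<'E'
from st import *
s=r.get_state(); p,d=vision.capture('wrist'); bar(p,d,tcpT(s)); np.savez('pics/w10.npz',p=p,d=d,T=tcpT(s)); cv2.imwrite('pics/w10.png',p[:,:,::-1])
go(.4975,.1246,.107,-121); print(s['gripper_width'])
E
```

```text
time_s: 10.48
tcp_pos: [0.498, 0.1241, 0.1699]
eef_rot: [-179.9, 0.0, -121.6]
contact_force: [-0.3, 0.8, 0.0]
gripper_width: 0.0152
time_s: 10.9
tcp_pos: [0.4978, 0.124, 0.1696]
eef_rot: [-180.0, 0.0, -121.6]
contact_force: [-0.2, 0.0, 0.1]
gripper_width: 0.0432
z hist (array([   1,    1,    0,   51, 1860,   32,   41,   39,   41,  140, 1452,
          0]), array([0.08 , 0.085, 0.09 , 0.095, 0.1  , 0.105, 0.11 , 0.115, 0.12 ,
       0.125, 0.13 , 0.135, 0.14 ]))
rect mm 497.9847412109375 124.7243423461914 13.955121994018555 42.889827728271484 58.82764434814453 1580 [0.0015 0.1309]
t 10.95 shift [-0.3, 0.6, 62.6] turn [-0.04, 0.0, -0.59] tcp [0.4978 0.124  0.1696] F [-0.6 -0.  -0.9]
0.043157653620133136
```

View pics/w10.png

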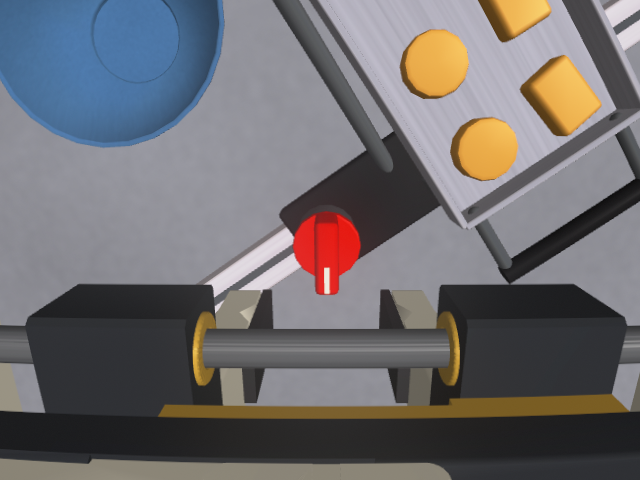

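```bash
python3 -m inch '[[[0,0,20],[0,0,-0.5],0],[[0,0.5,45],[0,0,-0.5],0],[[0,0.5,60],[0,0,-0.5],0],[[0,0.5,62.5],[0,0,-0.5],0],[[0,0.5,62.5],[0,0,-0.5],0]]' 10 && python3 -m inch '[[[0,0,0],[0,0,0],-0.2],[[0,0,0],[0,0,0],-0.3],[[0,0,0],[0,0,0],-0.4],[[0,0,0],[0,0,0],-0.5],[[0,0,0],[0,0,0],-0.5]]' 10 && python3 -m inch '[[[0,0,0],[0,0,0],-0.6],[[0,0,0],[0,0,0],-0.6],[[0,0,0],[0,0,0],-0.7]]' 10 && python3 -m inch '[[[0,0,0],[0,0,0],-0.75],[[0,0,0],[0,0,0],-0.8]]' 10
```

```text
time_s: 11.37
tcp_pos: [0.4969, 0.1238, 0.1062]
eef_rot: [180.0, -0.1, -121.1]
contact_force: [0.8, -0.0, 0.1]
gripper_width: 0.0437
time_s: 11.78
tcp_pos: [0.4972, 0.124, 0.1068]
eef_rot: [-180.0, -0.1, -121.1]
contact_force: [0.1, -0.5, 0.5]
gripper_width: 0.0226
time_s: 12.03
tcp_pos: [0.4973, 0.124, 0.107]
eef_rot: [-180.0, -0.1, -121.1]
contact_force: [0.1, -1.8, 0.7]
gripper_width: 0.0154
time_s: 12.2
tcp_pos: [0.4973, 0.124, 0.107]
eef_rot: [-180.0, -0.1, -121.1]
contact_force: [0.3, -0.5, -0.1]
gripper_width: 0.0102
```

```bash
python3 -m inch '[[[0,0,0],[0,0,0],-1],[[0,0,0],[0,0,0],-1],[[0,0,0],[0,0,0],-1]]' 40 && python3 -m inch '[[[0,0,0],[0,0,-4],-1],[[0,0,0],[0,0,-8],-1],[[0,0,0],[0,0,-12],-1],[[0,0,0],[0,0,-15],-1],[[0,0,0],[0,0,-15],-1]]'
python3 - <<'E'
from st import *
s=r.get_state(); p,d=vision.capture('wrist'); bar(p,d,tcpT(s)); np.savez('pics/w11.npz',p=p,d=d,T=tcpT(s)); 
print(s['gripper_width'],s['moment'].round(2))
E
```

```text
time_s: 12.45
tcp_pos: [0.4972, 0.124, 0.107]
eef_rot: [-180.0, -0.1, -121.1]
contact_force: [0.2, 0.4, -0.5]
gripper_width: 0.0007
time_s: 12.87
tcp_pos: [0.4973, 0.124, 0.1069]
eef_rot: [-180.0, -0.1, -105.9]
contact_force: [0.5, 0.3, -0.3]
gripper_width: 0.0004
z hist (array([   1,    2,    0,  115, 1891,  107,  108,  117,  119,  175, 1182,
          0]), array([0.08 , 0.085, 0.09 , 0.095, 0.1  , 0.105, 0.11 , 0.115, 0.12 ,
       0.125, 0.13 , 0.135, 0.14 ]))
rect mm 502.11895751953125 122.32106018066406 14.029373168945312 33.56541442871094 58.65505599975586 1301 [0.0055 0.1282]
0.00040070639466308533 [-0.06  0.15  0.03]
```

```bash
python3 -m inch '[[[0,0,-20],[0,0,5],-1],[[0,0,-40],[0,0,10],-1],[[0,0,-40],[0,0,15],-1],[[0,0,-40],[0,0,15],-1]]' && python3 -m inch '[[[0,0,5],[0,0,0],-1],[[0,0,10],[0,0,0],-1],[[0,0,13],[0,0,0],-1],[[0,0,14],[0,0,0],-1],[[0,0,14],[0,0,0],-1]]' && python3 -m inch '[[[0,0,2],[0,0,0],-1],[[0,0,4],[0,0,0],-1],[[0,0,4],[0,0,0],-1]]'
```

```text
time_s: 13.25
tcp_pos: [0.4979, 0.1244, 0.148]
eef_rot: [-179.9, 0.1, -121.4]
contact_force: [-0.7, -1.1, -0.3]
gripper_width: 0.0004
time_s: 13.67
tcp_pos: [0.4974, 0.1241, 0.133]
eef_rot: [-180.0, -0.0, -121.4]
contact_force: [-0.2, 1.4, -0.6]
gripper_width: 0.0005
time_s: 13.92
tcp_pos: [0.4972, 0.124, 0.1285]
eef_rot: [-180.0, -0.1, -121.4]
contact_force: [-0.5, 0.5, 0.4]
gripper_width: 0.0006
```

```bash
python3 -m inch '[[[0,0,8],[0,0,0],-1],[[0,0,16],[0,0,0],-1],[[0,0,22],[0,0,0],-1],[[0,0,22],[0,0,0],-1]]' && python3 -m inch '[[[0,0,2],[0,0,0],-1],[[0,0,4],[0,0,0],-1],[[0,0,4],[0,0,0],-1]]'&& python3 -m inch '[[[0,0,2],[0,0,0],-1],[[0,0,3],[0,0,0],-1],[[0,0,3],[0,0,0],-1]]'
```

```text
time_s: 14.25
tcp_pos: [0.496, 0.1234, 0.1046]
eef_rot: [179.9, -0.2, -121.4]
contact_force: [0.5, -0.1, 0.1]
gripper_width: 0.0001
time_s: 14.5
tcp_pos: [0.4958, 0.1233, 0.1002]
eef_rot: [179.9, -0.3, -121.4]
contact_force: [-0.5, 0.4, -0.7]
gripper_width: 0.0003
time_s: 14.75
tcp_pos: [0.4958, 0.1233, 0.0971]
eef_rot: [179.9, -0.3, -121.4]
contact_force: [0.0, 0.3, 0.9]
gripper_width: 0.0006
```

Run:
```python
from st import *
c=vision.camera_info('wrist'); H=c['hand_eye']
for f in ('w10','w5','w6'):
    z=np.load(f'pics/{f}.npz');d=z['d']
    for u,v in ((225,292),(245,292),(262,292),(250,310),(262,330),(262,380),(390,292),(405,292),(318,290),(318,288),(335,290)):
        x=np.array([(u-c['cx'])/c['fx'],(v-c['cy'])/c['fy'],1])*d[v,u]; t=H@np.r_[x,1]
        print(f,u,v,(t[:3]*1000).round(1),end='; ')
    print()
s=r.get_state();p,d=vision.capture('scene'); cv2.imwrite('pics/s12.png',cv2.resize(p[195:275,350:450][:,:,::-1],None,fx=7.5,fy=7.5,interpolation=cv2.INTER_NEAREST))
```

```text
w10 225 292 [-82.3  56.5 127.1]; w10 245 292 [-31.2 -12.4 -44.8]; w10 262 292 [-25.6 -10.4 -39.9]; w10 250 310 [-27.3 -10.7 -57.3]; w10 262 330 [ -13.6  -33.  -116.8]; w10 262 380 [-63.1 165.7 170.5]; w10 390 292 [ 58.   73.8 170.3]; w10 405 292 [ 29.3 -12.  -43.9]; w10 318 290 [-5.4 19.4 37.8]; w10 318 288 [-5.4 18.2 37.8]; w10 335 290 [ 4.6 19.3 37.4]; 
w5 225 292 [-93.8  74.6 172.4]; w5 245 292 [-31.5 -12.  -43.7]; w5 262 292 [-25.6 -10.6 -40.2]; w5 250 310 [-27.4 -10.3 -56.6]; w5 262 330 [ -13.7  -32.7 -116.1]; w5 262 380 [-71.  196.1 217.1]; w5 390 292 [ 24.2 -10.4 -39.9]; w5 405 292 [ 29.5 -11.7 -43. ]; w5 318 290 [ -9.   90.3 217.1]; w5 318 288 [ -9.   88.7 218.5]; w5 335 290 [  8.6  90.8 218.2]; 
w6 225 292 [ -21.8  -39.3 -111.9]; w6 245 292 [ -17.4  -39.6 -112.7]; w6 262 292 [ -13.9  -39.8 -113.1]; w6 250 310 [ -14.9  -39.6 -121.7]; w6 262 330 [ -11.9  -38.2 -126.9]; w6 262 380 [ -12.3  -28.4 -127.3]; w6 390 292 [  12.5  -39.8 -113.1]; w6 405 292 [  15.7  -39.6 -112.7]; w6 318 290 [ -3.8 -10.6 -38.2]; w6 318 288 [ -4.1  -6.3 -25. ]; w6 335 290 [  2.9 -10.6 -38.1];
```

View pics/s12.png

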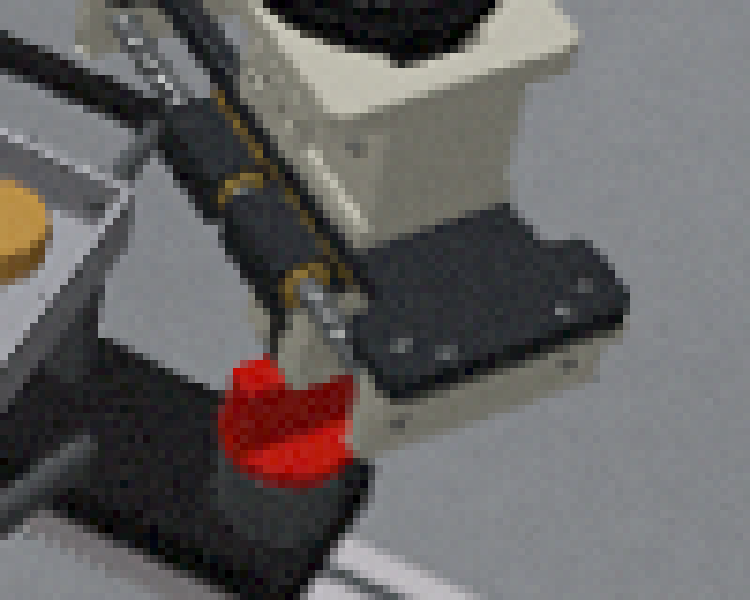

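The picture resolves it. Depth from both cameras puts the real fingertips about 37 mm short of the reported TCP: they're just above the bar top at z≈0.134 while the TCP reads 0.097. The bar was never between the pads, so I'll subtract 37 mm from every height from now on.

```bash
python3 -m inch '[[[0,0,-10],[0,0,0],-1],[[0,0,-25],[0,0,0],-0.5],[[0,0,-25],[0,0,0],0],[[0,0,-25],[0,0,0],0],[[0,0,-25],[0,0,0],0]]' 20 && python3 -m inch '[[[0,0,0],[0,0,0],0],[[0,0,0],[0,0,0],0],[[0,0,0],[0,0,0],0]]'
python3 - <<'E'
from st import *
go(.4979,.1247,.071,-121.2); print(r.get_state()['gripper_width'])
E
```

```text
time_s: 15.22
tcp_pos: [0.4959, 0.1234, 0.1225]
eef_rot: [179.9, -0.2, -121.4]
contact_force: [-0.3, -0.0, 0.5]
gripper_width: 0.0217
time_s: 15.47
tcp_pos: [0.4956, 0.1233, 0.1222]
eef_rot: [179.9, -0.3, -121.4]
contact_force: [-0.4, 0.2, 0.0]
gripper_width: 0.0408
t 15.47 shift [-2.6, -1.3, 51.2] turn [0.11, -0.25, -0.24] tcp [0.4956 0.1233 0.1222] F [-0.4  0.2  0. ]
0.04084112548009881
```

```bash
python3 -m inch '[[[-2,-1,12],[0,0,0],0],[[-2.5,-1,25],[0,-0.2,0],0],[[-2.5,-1.3,38],[0,-0.3,0],0],[[-2.5,-1.3,47],[0,-0.3,0],0],[[-2.5,-1.3,50],[0,-0.3,0],0]]' 20 && python3 -m inch '[[[0,0,0],[0,0,0],-0.3],[[0,0,0],[0,0,0],-0.6],[[0,0,0],[0,0,0],-0.8],[[0,0,0],[0,0,0],-1],[[0,0,0],[0,0,0],-1]]' 20 && python3 -m inch '[[[0,0,0],[0,0,0],-1],[[0,0,0],[0,0,0],-1],[[0,0,0],[0,0,0],-1]]' 30
python3 - <<'E'
from st import *
go(.4979,.1247,.071,-121.2); s=r.get_state(); print(s['gripper_width'],s['moment'].round(2))
E
```

```text
time_s: 15.88
tcp_pos: [0.4969, 0.124, 0.0706]
eef_rot: [179.8, -0.1, -121.5]
contact_force: [-0.5, -0.3, -0.2]
gripper_width: 0.0439
time_s: 16.3
tcp_pos: [0.4972, 0.1242, 0.0711]
eef_rot: [179.8, -0.0, -121.4]
contact_force: [-0.1, 0.9, -0.4]
gripper_width: 0.016
time_s: 16.55
tcp_pos: [0.4971, 0.1241, 0.0712]
eef_rot: [179.8, -0.0, -121.4]
contact_force: [0.3, -0.4, -1.1]
gripper_width: 0.0138
t 16.55 shift [-0.9, -0.3, 0.2] turn [0.16, -0.05, -0.24] tcp [0.4971 0.1241 0.0712] F [ 0.3 -0.4 -1.1]
0.01377167217563342 [-0.3   0.11  0.07]
```

```bash
python3 -m inch '[[[0,0,0],[0,0,-4],-1],[[0,0,0],[0,0,-9],-1],[[0,0,0],[0,0,-14],-1],[[0,0,0],[0,0,-20],-1],[[0,0,0],[0,0,-26],-1]]' 35
python3 - <<'E'
from st import *
go(.4972,.1242,.071,-46.6); s=r.get_state(); print(s['gripper_width'],s['moment'].round(2))
p,d=vision.capture('wrist'); bar(p,d,tcpT(s));
E
```

```text
time_s: 16.97
tcp_pos: [0.4973, 0.1245, 0.0712]
eef_rot: [179.9, 0.1, -95.2]
contact_force: [1.0, 0.8, -2.4]
gripper_width: 0.0139
t 16.97 shift [0.3, 0.1, 0.2] turn [0.1, 0.12, -48.57] tcp [0.4973 0.1245 0.0712] F [ 1.   0.8 -2.4]
0.013876711399313764 [ 0.34 -0.1  -0.15]
z hist (array([   0,    4,    4,  208, 1242,  142,  157,  170,  171,  309, 2314,
          0]), array([0.08 , 0.085, 0.09 , 0.095, 0.1  , 0.105, 0.11 , 0.115, 0.12 ,
       0.125, 0.13 , 0.135, 0.14 ]))
rect mm 498.2237854003906 124.60890197753906 14.054264068603516 43.21352767944336 84.5298080444336 2541 [0.0018 0.1307]
```

The bar now turns with the tool (-31° to -5.5°). I'll continue loosening.

```bash
python3 -m inch '[[[0,0,0],[0,0,-6],-1],[[0,0,0],[0,0,-12],-1],[[0,0,0],[0,0,-18],-1],[[0,0,0],[0,0,-24],-1],[[0,0,0],[0,0,-30],-1]]' && python3 -m inch '[[[0,0,0],[0,0,-6],-1],[[0,0,0],[0,0,-11],-1],[[0,0,0],[0,0,-15],-1],[[0,0,0],[0,0,-16],-1]]'
python3 - <<'E'
from st import *
s=r.get_state(); print(s['gripper_width'],s['moment'].round(2),s['joints'].round(1))
p,d=vision.capture('wrist'); bar(p,d,tcpT(s));
k=np.array([.4973,.1244])+.17*Y; go(*k,.071,s['eef_rot'][2]); print(Y)
E
```

```text
time_s: 17.43
tcp_pos: [0.4973, 0.1247, 0.0712]
eef_rot: [179.9, 0.1, -64.6]
contact_force: [-0.3, 1.0, -0.7]
gripper_width: 0.0139
time_s: 17.77
tcp_pos: [0.4971, 0.1248, 0.0712]
eef_rot: [180.0, 0.2, -48.6]
contact_force: [-0.9, 0.7, -1.9]
gripper_width: 0.0138
0.013838583161254688 [ 0.12  0.42 -0.15] [ 35.9  11.8 -28.5  -0.2 -49.7  95.7]
z hist (array([   0,    0,    0,  158, 1225,  126,  144,  148,  171,  316, 2310,
          0]), array([0.08 , 0.085, 0.09 , 0.095, 0.1  , 0.105, 0.11 , 0.115, 0.12 ,
       0.125, 0.13 , 0.135, 0.14 ]))
rect mm 498.0854797363281 124.79757690429688 43.18266296386719 13.923913955688477 41.95502471923828 2549 [0.0016 0.1309]
t 17.82 shift [-133.5, -104.7, 0.5] turn [0.05, 0.18, -0.08] tcp [0.4971 0.1248 0.0712] F [-1.1  0.7 -2. ]
[-0.05756403  0.99834182]
```

```bash
python3 -m inch '[[[-4,-3,0],[0,0,0],-1],[[-11.8,-9.2,0],[0,0,0],-1],[[-23.5,-18.5,0],[0,0,0],-1],[[-39,-31,0],[0,0,0],-1],[[-53,-42,0],[0,0,0],-1]]'
python3 - <<'E'
from st import *
s=r.get_state(); print(s['gripper_width'],s['moment'].round(2))
go(.4876,.2945,.071,s['eef_rot'][2])
E
```

```text
time_s: 18.23
tcp_pos: [0.4932, 0.193, 0.0712]
eef_rot: [179.9, 0.2, -48.8]
contact_force: [1.5, -2.1, -3.0]
gripper_width: 0.0139
0.013865603486118715 [-0.96 -0.33  0.09]
t 18.23 shift [-80.1, -62.6, 0.3] turn [0.11, 0.16, 0.0] tcp [0.4932 0.193  0.0712] F [ 1.5 -2.1 -3. ]
```

```bash
python3 -m inch '[[[-18,-14,0],[0,0,0],-1],[[-35,-27,0],[0,0,0],-1],[[-52,-40,0],[0,0,0],-1],[[-66,-51,0],[0,0,0],-1],[[-75,-58.5,0],[0,0,0],-1]]' && python3 -m inch '[[[-2,-1.5,0],[0,0,0],-1],[[-4,-3,0],[0,0,0],-1],[[-4,-3,0],[0,0,0],-1]]'
python3 - <<'E'
from st import *
s=r.get_state(); print(s['gripper_width'],s['moment'].round(2),s['joints'].round(1))
go(.4876,.2945,.071,s['eef_rot'][2])
p,d=vision.capture('wrist'); bar(p,d,tcpT(s)); cv2.imwrite('pics/w13.png',p[:,:,::-1]); np.savez('pics/w13.npz',p=p,d=d,T=tcpT(s))
p,d=vision.capture('top'); cv2.imwrite('pics/t13.png',cv2.resize(p[140:275,170:400][:,:,::-1],None,fx=3.4,fy=3.4,interpolation=cv2.INTER_CUBIC)); 
p,d=vision.capture('scene'); cv2.imwrite('pics/s13.png',p[:,:,::-1])
E
```

```text
time_s: 18.65
tcp_pos: [0.4877, 0.29, 0.0712]
eef_rot: [179.9, 0.2, -48.8]
contact_force: [2.5, -1.1, -1.6]
gripper_width: 0.0137
time_s: 18.9
tcp_pos: [0.4874, 0.2954, 0.0712]
eef_rot: [179.9, 0.2, -48.9]
contact_force: [1.5, 0.2, -2.3]
gripper_width: 0.0138
0.013761665648819811 [ 0.22 -0.69 -0.02] [ 50.7  16.8 -21.5  -0.2 -51.8  80.5]
t 18.9 shift [0.8, 0.4, 0.2] turn [0.08, 0.17, 0.0] tcp [0.4874 0.2954 0.0712] F [ 1.5  0.2 -2.3]
z hist (array([   0,    0,    0,  188, 1227,  132,  146,  165,  177,  311, 2318,
          0]), array([0.08 , 0.085, 0.09 , 0.095, 0.1  , 0.105, 0.11 , 0.115, 0.12 ,
       0.125, 0.13 , 0.135, 0.14 ]))
rect mm 488.22320556640625 295.3182373046875 43.541221618652344 13.808818817138672 41.481746673583984 2556 [0.0016 0.3017]
```

View pics/w13.png

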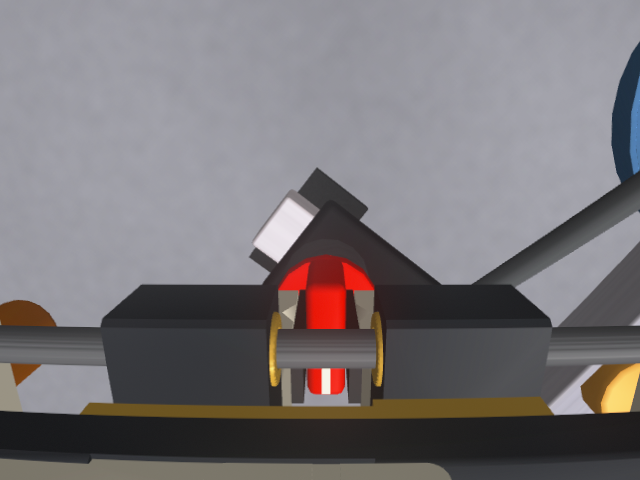

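View pics/t13.png

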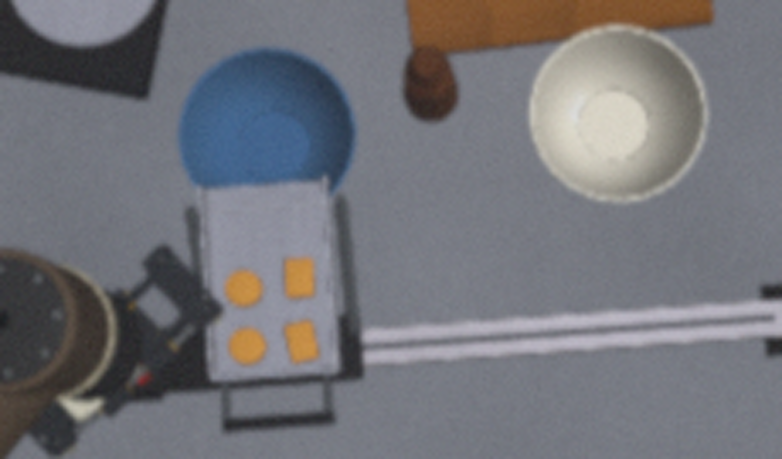

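View pics/s13.png

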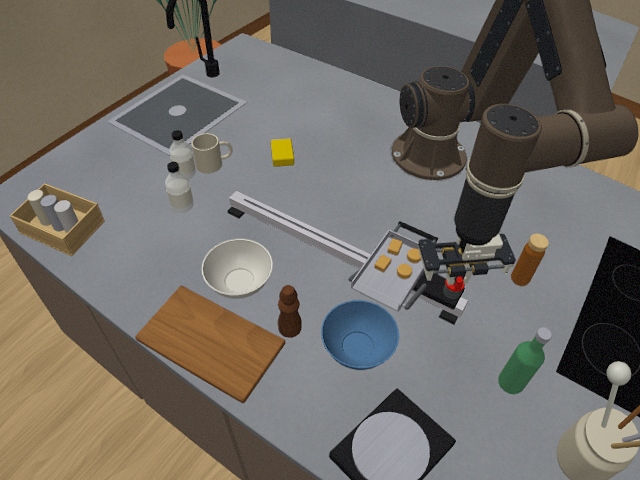

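Run:
```python
from st import *
f=lambda x,y:(170+x/3.4,140+y/3.4)
for nm,uv,h in (('lip',f(264,184),.122),('hL',f(224,428),.132),('hR',f(333,420),.132),('bowl',f(268,134),.065)):
    q=plane('top',[uv],h)[0]; print(nm,q.round(4),st(q))
a,b=[plane('top',[f(*u)],.132)[0] for u in ((224,428),(333,420))]; print('h',st((a+b)/2))
```

```text
lip [0.6437 0.1706 0.122 ] [0.1496 0.1682]
hL [0.4219 0.2067 0.132 ] [-0.0698  0.2171]
hR [0.4274 0.1089 0.132 ] [-0.0698  0.1192]
bowl [0.7003 0.1734 0.065 ] [0.2063 0.1678]
h [-0.0698  0.1681]
```

The tray's centreline and the bowl's centre both come out at y≈0.168 in the station frame. Next I'll tighten the knob clockwise.

```bash
python3 -m inch '[[[0,0,0],[0,0,5],-1],[[0,0,0],[0,0,11],-1],[[0,0,0],[0,0,17],-1],[[0,0,0],[0,0,23],-1],[[0,0,0],[0,0,29],-1]]' && python3 -m inch '[[[0,0,0],[0,0,6],-1],[[0,0,0],[0,0,12],-1],[[0,0,0],[0,0,18],-1],[[0,0,0],[0,0,24],-1],[[0,0,0],[0,0,30],-1]]'
python3 - <<'E'
from st import *
s=r.get_state(); print(s['gripper_width'],s['moment'].round(2),s['joints'].round(1))
go(.4874,.2954,.071,-127.5)
E
```

```text
time_s: 19.47
tcp_pos: [0.4877, 0.2936, 0.0712]
eef_rot: [179.8, 0.1, -78.2]
contact_force: [3.3, -1.2, -4.0]
gripper_width: 0.0136
time_s: 19.88
tcp_pos: [0.4877, 0.2923, 0.0712]
eef_rot: [179.8, -0.0, -108.6]
contact_force: [3.5, -0.2, -2.7]
gripper_width: 0.0137
0.01368137332799171 [-0.52 -0.75  0.07] [ 50.5  16.7 -21.6  -0.2 -51.8  21. ]
t 19.88 shift [-2.8, 1.3, 0.2] turn [0.17, -0.07, 18.91] tcp [0.4877 0.2923 0.0712] F [ 3.5 -0.2 -2.7]
```

```bash
python3 -m inch '[[[0,0,0],[0,0,5],-1],[[0,0,0],[0,0,10],-1],[[0,0,0],[0,0,14],-1],[[0,0,0],[0,0,17],-1],[[0,0,0],[0,0,17],-1]]'
python3 - <<'E'
from st import *
s=r.get_state(); print(s['gripper_width'],s['moment'].round(2),s['joints'].round(1))
p,d=vision.capture('wrist'); bar(p,d,tcpT(s))
go(.4874,.2954,.071,-127.5)
E
```

```text
time_s: 20.3
tcp_pos: [0.4876, 0.2919, 0.0712]
eef_rot: [179.8, -0.1, -125.8]
contact_force: [-0.1, 1.6, -2.6]
gripper_width: 0.0137
0.013684092504766966 [ 0.64 -0.06 -0.03] [ 50.5  16.7 -21.6  -0.2 -51.8   3.9]
z hist (array([   1,    2,    2,  215, 1255,  132,  157,  170,  184,  292, 2341,
          0]), array([0.08 , 0.085, 0.09 , 0.095, 0.1  , 0.105, 0.11 , 0.115, 0.12 ,
       0.125, 0.13 , 0.135, 0.14 ]))
rect mm 488.60443115234375 292.2580261230469 14.053903579711914 43.508056640625 53.70645523071289 2556 [0.0018 0.2986]
t 20.35 shift [-2.7, 2.2, 0.2] turn [0.18, -0.09, 1.91] tcp [0.4876 0.2919 0.0712] F [ 0.7  0.9 -2.1]
```

```bash
python3 -m inch '[[[0,0,0],[0,0,1.5],-1],[[0,0,0],[0,0,1.5],-1]]' && python3 -m inch '[[[0,0,0],[0,0,0],-0.5],[[0,0,0],[0,0,0],-0.2],[[0,0,0],[0,0,0],0],[[0,0,0],[0,0,0],0],[[0,0,0],[0,0,0],0]]' && python3 -m inch '[[[0,0,-10],[0,0,0],0],[[0,0,-35],[0,0,0],0],[[0,0,-70],[0,0,0],0],[[0,0,-105],[0,0,0],0],[[0,0,-130],[0,0,0],0]]'
python3 - <<'E'
from st import *
s=r.get_state(); print(s['gripper_width'],s['joints'].round(1))
p,d=vision.capture('wrist'); bar(p,d,tcpT(s)); np.savez('pics/w14.npz',p=p,d=d,T=tcpT(s)); cv2.imwrite('pics/w14.png',p[:,:,::-1])
k=wd(-.067,.166); print(k); go(*k,.2,-176.7)
E
```

```text
time_s: 20.52
tcp_pos: [0.4876, 0.2919, 0.0713]
eef_rot: [179.8, -0.1, -127.1]
contact_force: [0.7, 3.6, -3.4]
gripper_width: 0.0136
time_s: 20.93
tcp_pos: [0.4876, 0.2917, 0.0713]
eef_rot: [179.8, -0.1, -127.1]
contact_force: [-0.2, -0.2, 0.1]
gripper_width: 0.0408
time_s: 21.35
tcp_pos: [0.4888, 0.2918, 0.2055]
eef_rot: [179.9, 0.1, -127.0]
contact_force: [0.9, 0.3, 0.1]
gripper_width: 0.0438
0.04380926659867081 [ 50.4  10.  -11.5  -0.1 -68.5   2.6]
z hist (array([   0,    2,    0,   34, 1497,   24,   23,   30,   25,   90, 1120,
          0]), array([0.08 , 0.085, 0.09 , 0.095, 0.1  , 0.105, 0.11 , 0.115, 0.12 ,
       0.125, 0.13 , 0.135, 0.14 ]))
rect mm 488.1341857910156 292.9707336425781 13.750059127807617 43.77153396606445 53.36746597290039 1199 [0.0014 0.2994]
[0.4276 0.1559]
t 21.4 shift [147.8, -32.0, 9.1] turn [0.22, 0.45, 49.72] tcp [0.4909 0.2932 0.2104] F [2.6 0.8 5.9]
```

View pics/w14.png

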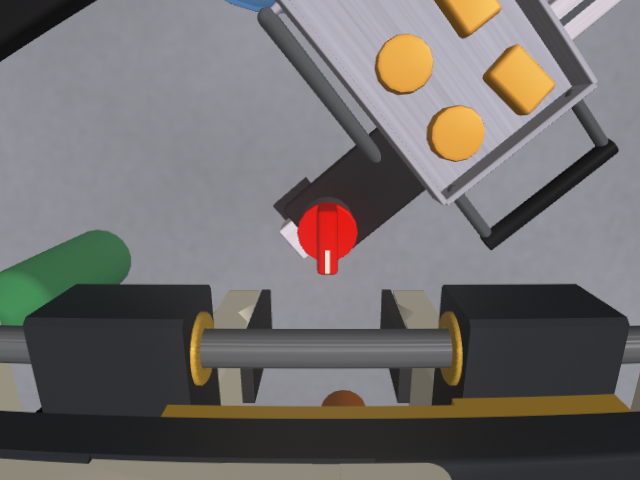

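The knob stays at -36.6° world, against its tight stop. The handle bar runs from (492,243) to (612,148).

Run:
```python
from st import *
z=np.load('pics/w14.npz')
P=plane('wrist',[(492,242),(611,148)],.132,z['T']); print(P.round(4),P.mean(0),st(P.mean(0)), np.degrees(np.arctan2(P[1,0]-P[0,0],P[0,1]-P[1,1])))
print(wd(-.067,.168))
s=r.get_state(); go(.428,.158,.2,-176.8)
```

```text
[[0.4233 0.2054 0.132 ]
 [0.4295 0.1106 0.132 ]] [0.42641931 0.15801825 0.132     ] [-0.068   0.1682] 3.766030540674373
[0.4274 0.1579]
t 21.4 shift [145.9, -31.1, 9.1] turn [0.22, 0.45, 49.82] tcp [0.4909 0.2932 0.2104] F [2.6 0.8 5.9]
```

```bash
python3 -m inch '[[[20,-4,5],[0,0,6],-0.3],[[50,-10,8],[0,0,13],-0.3],[[85,-18,9],[0,0,20],-0.3],[[115,-25,9],[0,0,27],-0.3],[[135,-30,9],[0,0,34],-0.3]]'
python3 - <<'E'
from st import *
go(.427,.158,.2,-176.8)
E
```

```text
time_s: 21.82
tcp_pos: [0.4321, 0.1651, 0.2007]
eef_rot: [179.7, 0.4, -161.3]
contact_force: [-0.2, 0.4, 0.1]
gripper_width: 0.0307
t 21.82 shift [7.1, -5.0, 0.6] turn [0.34, 0.35, 15.47] tcp [0.4321 0.1651 0.2007] F [-0.2  0.4  0.1]
```

```bash
python3 -m inch '[[[4,-3,5],[0,0,6],-0.3],[[7,-5,15],[0.3,0.3,12],-0.3],[[7,-5,25],[0.3,0.3,15.5],-0.3],[[7,-5,30],[0.3,0.3,15.5],-0.3],[[7,-5,30],[0.3,0.3,15.5],-0.3]]'
python3 - <<'E'
from st import *
s=r.get_state(); p,d=vision.capture('wrist'); np.savez('pics/w15.npz',p=p,d=d,T=tcpT(s)); cv2.imwrite('pics/w15.png',p[:,:,::-1])
go(.427,.158,.076,-176.8)
E
```

```text
time_s: 22.23
tcp_pos: [0.4267, 0.1579, 0.17]
eef_rot: [180.0, -0.0, -176.7]
contact_force: [0.7, -0.2, 0.3]
gripper_width: 0.0302
t 22.28 shift [0.2, -0.1, 94.7] turn [0.02, 0.02, 0.12] tcp [0.4272 0.1581 0.1707] F [-0.9  0.3  0.7]
```

View pics/w15.png

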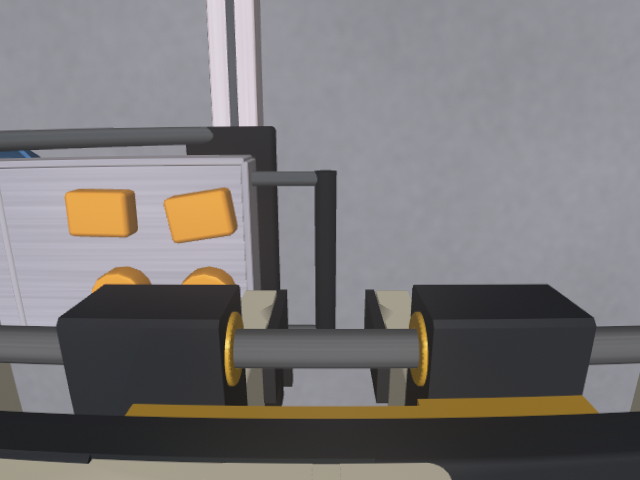

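The bar at u≈326 sits centred between the fingers. I'll descend and grip.

```bash
python3 -m inch '[[[0,0,20],[0,0,0],-0.3],[[0,0,50],[0,0,0],-0.3],[[0,0,75],[0,0,0],-0.3],[[0,0,90],[0,0,0],-0.3],[[0,0,94],[0,0,0],-0.3]]' && python3 -m inch '[[[0,0,0],[0,0,0],-0.5],[[0,0,0],[0,0,0],-0.7],[[0,0,0],[0,0,0],-1],[[0,0,0],[0,0,0],-1],[[0,0,0],[0,0,0],-1]]' 20
python3 - <<'E'
from st import *
s=r.get_state();print(s['gripper_width'],s['moment'].round(2),s['joints'].round(1))
go(.427,.158,.076,-176.8)
E
```

```text
time_s: 22.7
tcp_pos: [0.4262, 0.1574, 0.0748]
eef_rot: [-179.9, -0.1, -176.6]
contact_force: [-0.3, 0.6, 0.2]
gripper_width: 0.0303
time_s: 23.12
tcp_pos: [0.4271, 0.1581, 0.0759]
eef_rot: [-180.0, -0.0, -176.5]
contact_force: [0.8, 1.2, 3.1]
gripper_width: 0.0113
0.011263278383703485 [ 0.16 -0.09  0.  ] [ 45.2   6.1 -35.    0.  -48.9 -41.8]
t 23.12 shift [0.1, -0.1, -0.1] turn [-0.03, -0.02, 0.26] tcp [0.4271 0.1581 0.0759] F [0.8 1.2 3.1]
```

```bash
cat >> st.py <<'E'
P0=np.array([.4271,.1581,.0759])
def arc(*ths):
    s=r.get_state(); T=tcpT(s); ph=4.06
    dz=s['tcp_pos'][2]-P0[2]; dx=(s['tcp_pos'][:2]-P0[:2])@X
    a=np.degrees(np.arctan2(.014+dz,.197-dx))-ph; rad=np.hypot(.014+dz,.197-dx)
    out=[]
    for t in ths:
        c=np.radians(t+ph); c0=np.radians(ph); d=.1975*np.array([np.cos(c0)-np.cos(c),np.sin(c)-np.sin(c0)])
        g=P0+np.r_[d[0]*X,d[1]]; out.append((t,(T[:3,:3].T@(g-T[:3,3])*1000).round(1).tolist()))
    print('t %.2f tilt %.1f r %.4f w %.4f F %s M %s rot %s'%(s['time_s'],a,rad,s['gripper_width'],s['contact_force'].round(1),s['moment'].round(2),s['eef_rot'].round(1)))
    for q in out: print(q)
E
python3 -m inch '[[[0,0,-3],[0,0,0],-1],[[-1,0,-10],[0,0,0],-1],[[-2.5,0,-20],[0,0,0],-1],[[-5,0,-32],[0,0,0],-1],[[-8,0,-43],[0,0,0],-1]]'
python3 - <<'E'
from st import *
arc(16,20,24,27,30)
E
```

```text
time_s: 23.53
tcp_pos: [0.435, 0.1586, 0.1199]
eef_rot: [-180.0, -0.0, -176.5]
contact_force: [3.6, -0.0, -5.0]
gripper_width: 0.0115
t 23.53 tilt 13.0 r 0.1978 w 0.0115 F [ 3.6 -0.  -5. ] M [ 0.02 -0.93 -0.05] rot [-180.    -0.  -176.5]
(16, [-3.6, -0.0, -9.7])
(20, [-8.7, -0.0, -22.5])
(24, [-14.8, -0.1, -34.9])
(27, [-19.9, -0.1, -43.9])
(30, [-25.5, -0.1, -52.6])
```

```bash
python3 -m inch '[[[-3.5,0,-9.5],[0,0,0],-1],[[-8.7,0,-22.5],[0,0,0],-1],[[-14.8,0,-35],[0,0,0],-1],[[-20,0,-44],[0,0,0],-1],[[-25.5,0,-52.5],[0,0,0],-1]]'
python3 - <<'E'
from st import *
p,d=vision.capture('scene'); cv2.imwrite('pics/s16.png',cv2.resize(p[180:380,220:480][:,:,::-1],None,fx=3,fy=3))
arc(32,34,35.5,37,38)
E
```

```text
time_s: 23.95
tcp_pos: [0.459, 0.1598, 0.173]
eef_rot: [-180.0, -0.2, -176.6]
contact_force: [-8.4, 1.8, 0.7]
gripper_width: 0.0112
t 24.00 tilt 30.4 r 0.1989 w 0.0113 F [-11.2   0.4   7.1] M [ 0.15  4.19 -0.08] rot [-1.800e+02 -1.000e-01 -1.765e+02]
(32, [-4.3, 0.1, -3.7])
(34, [-8.5, 0.1, -9.2])
(35.5, [-11.7, 0.0, -13.2])
(37, [-15.0, 0.0, -17.2])
(38, [-17.3, 0.0, -19.8])
```

View pics/s16.png

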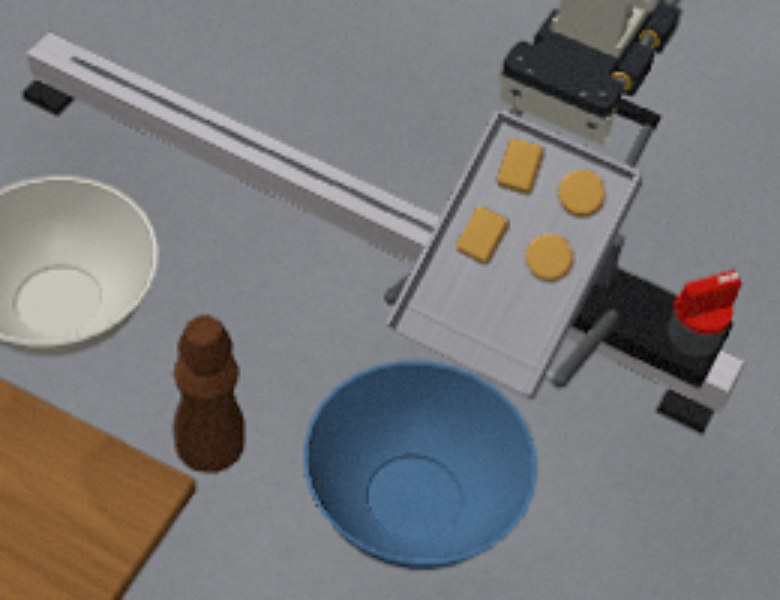

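```bash
python3 -m inch '[[[-1,0,-1],[0,0,0],-1],[[-2,0,-2.5],[0,0,0],-1],[[-2,0,-2.5],[0,0,0],-1]]'
python3 - <<'E'
from st import *
arc(32,34,35.5,37,38)
E
```

```text
time_s: 24.25
tcp_pos: [0.4617, 0.16, 0.1772]
eef_rot: [-180.0, -0.2, -176.6]
contact_force: [-4.5, 1.6, 0.4]
gripper_width: 0.0114
t 24.25 tilt 31.3 r 0.1991 w 0.0114 F [-4.5  1.6  0.4] M [ 0.61  1.89 -0.07] rot [-180.    -0.2 -176.6]
(32, [-2.7, 0.1, -1.0])
(34, [-6.9, 0.1, -6.5])
(35.5, [-10.1, 0.1, -10.6])
(37, [-13.4, 0.1, -14.5])
(38, [-15.7, 0.1, -17.1])
```

```bash
sed -i 's/d=.1975\*np.array(\[np.cos(c0)-np.cos(c),np.sin(c)-np.sin(c0)\])/d=np.array([.197-RR*np.cos(c),RR*np.sin(c)-.014])/; s/^def arc/RR=.1992\ndef arc/' st.py; python3 -m inch '[[[-2.5,0,-3.5],[0,0,0],-1],[[-5.5,0,-7.5],[0,0,0],-1],[[-9,0,-11.5],[0,0,0],-1],[[-12,0,-15],[0,0,0],-1],[[-14.5,0,-18],[0,0,0],-1]]'
python3 - <<'E'
from st import *
arc(40,41.5,43,44.5,46)
E
```

```text
time_s: 24.67
tcp_pos: [0.4757, 0.1607, 0.1958]
eef_rot: [-180.0, -0.3, -176.6]
contact_force: [-7.5, 2.1, 3.4]
gripper_width: 0.0113
t 24.67 tilt 38.0 r 0.1998 w 0.0113 F [-7.5  2.1  3.4] M [ 0.68  3.21 -0.05] rot [-180.    -0.3 -176.6]
(40, [-5.2, 0.2, -4.7])
(41.5, [-8.8, 0.2, -8.4])
(43, [-12.6, 0.1, -12.0])
(44.5, [-16.4, 0.1, -15.5])
(46, [-20.4, 0.1, -18.9])
```

```bash
sed -i 's/^RR=.*/RR=.2008/' st.py
python3 - <<'E'
from st import *
arc(40,41.5,43,44.5,46)
E
```

```text
t 24.67 tilt 38.0 r 0.1998 w 0.0113 F [-7.5  2.1  3.4] M [ 0.68  3.21 -0.05] rot [-180.    -0.3 -176.6]
(40, [-4.0, 0.2, -5.8])
(41.5, [-7.7, 0.2, -9.5])
(43, [-11.5, 0.1, -13.2])
(44.5, [-15.4, 0.1, -16.7])
(46, [-19.4, 0.1, -20.2])
```

```bash
python3 -m inch '[[[-3,0,-4.5],[0,0.2,0],-1],[[-6,0,-8.5],[0,0.2,0],-1],[[-9.5,0,-11.5],[0,0.2,0],-1],[[-13,0,-15],[0,0.2,0],-1],[[-17,0,-18],[0,0.2,0],-1]]'
python3 - <<'E'
from st import *
p,d=vision.capture('scene'); cv2.imwrite('pics/s17.png',cv2.resize(p[180:380,220:480][:,:,::-1],None,fx=3,fy=3))
arc(46,47.5,49,50.5,52)
E
```

```text
time_s: 25.08
tcp_pos: [0.493, 0.1617, 0.2141]
eef_rot: [-180.0, -0.5, -176.6]
contact_force: [-3.4, 2.1, 1.3]
gripper_width: 0.0113
t 25.13 tilt 45.5 r 0.2009 w 0.0113 F [-1.2  0.9  0.5] M [ 0.24  0.93 -0.01] rot [-179.9   -0.5 -176.5]
(46, [-1.5, 0.2, -1.2])
(47.5, [-5.5, 0.2, -4.5])
(49, [-9.6, 0.1, -7.8])
(50.5, [-13.9, 0.1, -10.9])
(52, [-18.1, 0.1, -13.9])
```

View pics/s17.png

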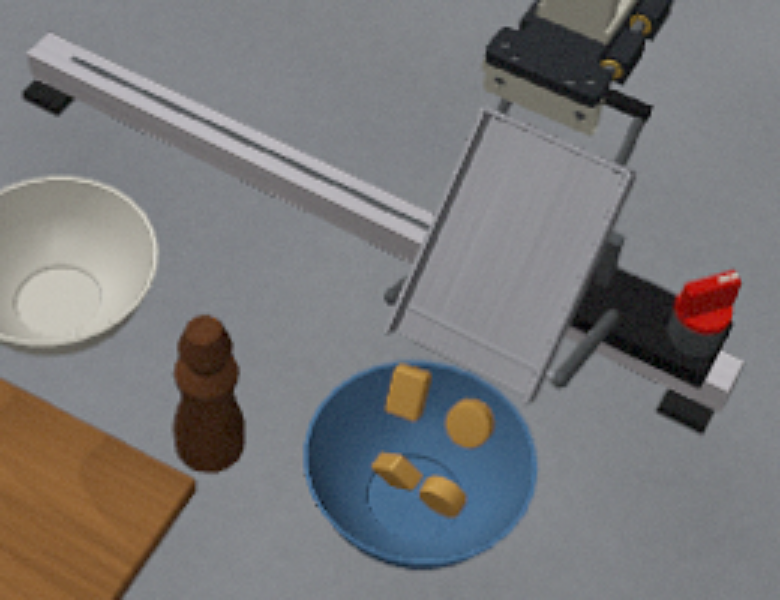

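All four pieces have left the tray and are in or dropping into the bowl. I'll hold for a moment and look again.

```bash
python3 -m inch '[[[0,0,0],[0,0,0],-1],[[0,0,0],[0,0,0],-1],[[0,0,0],[0,0,0],-1],[[0,0,0],[0,0,0],-1],[[0,0,0],[0,0,0],-1]]'
python3 - <<'E'
from st import *
p,d=vision.capture('scene'); cv2.imwrite('pics/s18.png',cv2.resize(p[180:380,220:480][:,:,::-1],None,fx=3,fy=3))
arc(43,40,37,34,31)
E
```

```text
time_s: 25.55
tcp_pos: [0.4935, 0.1617, 0.2147]
eef_rot: [-179.9, -0.5, -176.5]
contact_force: [-0.9, 1.0, -2.1]
gripper_width: 0.011
t 25.60 tilt 45.4 r 0.2009 w 0.0107 F [-0.8  1.6 -1.4] M [ 0.39  0.47 -0.05] rot [-179.9   -0.5 -176.5]
(43, [6.2, 0.2, 5.8])
(40, [13.7, 0.2, 13.3])
(37, [20.7, 0.3, 21.1])
(34, [27.4, 0.3, 29.2])
(31, [33.6, 0.3, 37.7])
```

View pics/s18.png

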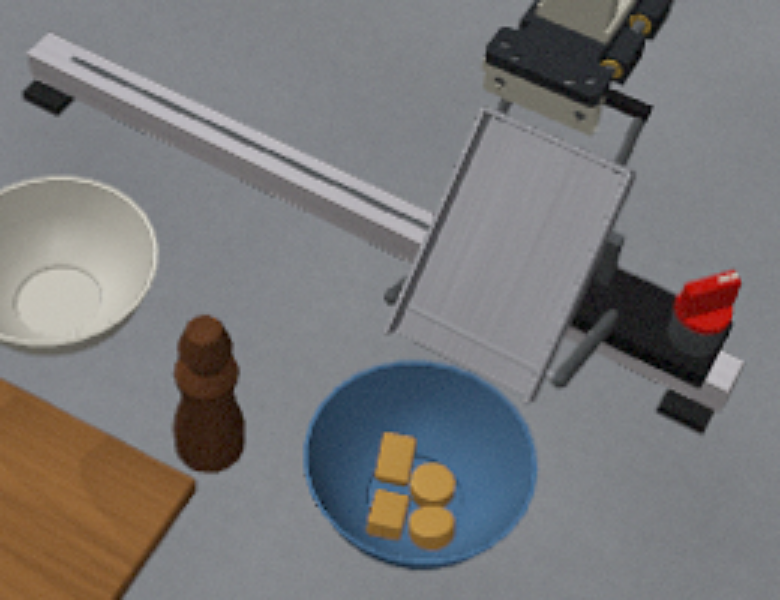

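All four pieces lie in the blue bowl. The radial drift fits the bar having slipped about 4.5 mm down in the pads, so I'll lower along a corrected arc.

```bash
sed -i 's/^RR=.*/RR=.1975/; s/^P0=.*/P0=np.array([.4271,.1581,.0804])/' st.py
python3 - <<'E'
from st import *
arc(42.5,40,37,34,31)
E
```

```text
t 25.60 tilt 44.6 r 0.1975 w 0.0107 F [-0.8  1.6 -1.4] M [ 0.39  0.47 -0.05] rot [-179.9   -0.5 -176.5]
(42.5, [5.3, 0.2, 4.9])
(40, [11.3, 0.2, 11.0])
(37, [18.3, 0.2, 18.7])
(34, [24.8, 0.3, 26.7])
(31, [30.9, 0.3, 35.1])
```

```bash
python3 -m inch '[[[5,0,5],[0,0,0],-1],[[11.5,0,11],[0,0,0],-1],[[18.5,0,18.5],[0,0,0],-1],[[25,0,26.5],[0,0,0],-1],[[31,0,35],[0,0,0],-1]]' 25
python3 - <<'E'
from st import *
arc(28,25,22,19,16)
E
```

```text
time_s: 26.02
tcp_pos: [0.4617, 0.16, 0.1793]
eef_rot: [-180.0, -0.4, -176.5]
contact_force: [0.6, 2.5, 0.1]
gripper_width: 0.0109
t 26.02 tilt 30.7 r 0.1978 w 0.0109 F [0.6 2.5 0.1] M [ 0.79 -0.12 -0.02] rot [-180.    -0.4 -176.5]
(28, [4.9, 0.1, 8.1])
(25, [10.1, 0.1, 17.0])
(22, [14.8, 0.1, 26.2])
(19, [19.1, 0.1, 35.7])
(16, [22.8, 0.2, 45.3])
```

Forces are near zero, so the arc fits.

```bash
python3 -m inch '[[[5,0,8],[0,0,0],-1],[[10,0,17],[0,0,0],-1],[[15,0,26],[0,0,0],-1],[[19,0,35.5],[0,0,0],-1],[[23,0,45],[0,0,0],-1]]'
python3 - <<'E'
from st import *
arc(14,12,10,8.5,7,5,3,1,0)
E
```

```text
time_s: 26.43
tcp_pos: [0.4381, 0.1588, 0.1336]
eef_rot: [180.0, -0.4, -176.5]
contact_force: [2.5, 2.5, -1.4]
gripper_width: 0.0111
t 26.43 tilt 15.8 r 0.1977 w 0.0111 F [ 2.5  2.5 -1.4] M [ 0.83 -0.77 -0.04] rot [ 180.    -0.4 -176.5]
(14, [1.8, -0.1, 6.0])
(12, [3.8, -0.0, 12.6])
(10, [5.5, -0.0, 19.2])
(8.5, [6.7, -0.0, 24.3])
(7, [7.7, -0.0, 29.3])
(5, [8.9, -0.0, 36.1])
(3, [9.8, -0.0, 43.0])
(1, [10.5, -0.0, 49.8])
(0, [10.7, -0.0, 53.3])
```

```bash
python3 -m inch '[[[2,0,6],[0,0,0],-1],[[4,0,13],[0,0,0],-1],[[5.5,0,19],[0,0,0],-1],[[7,0,25],[0,0,0],-1],[[8,0,30],[0,0,0],-1]]' && python3 -m inch '[[[0.5,0,4],[0,0,0],-1],[[1.2,0,8],[0,0,0],-1],[[1.7,0,12],[0,0,0],-1],[[2,0,15],[0,0,0],-1],[[2.3,0,17],[0,0,0],-1]]'
python3 - <<'E'
from st import *
arc(2,1,0,-1,-2)
E
```

```text
time_s: 26.85
tcp_pos: [0.4298, 0.1583, 0.103]
eef_rot: [-180.0, -0.4, -176.5]
contact_force: [-0.1, 1.4, -0.0]
gripper_width: 0.0112
time_s: 27.27
tcp_pos: [0.4274, 0.1582, 0.0857]
eef_rot: [-180.0, -0.4, -176.5]
contact_force: [-1.0, 2.8, -0.4]
gripper_width: 0.011
t 27.27 tilt 1.5 r 0.1976 w 0.0110 F [-1.   2.8 -0.4] M [ 1.05  0.31 -0.02] rot [-180.    -0.4 -176.5]
(2, [-0.3, -0.1, -1.6])
(1, [0.0, -0.1, 1.8])
(0, [0.3, -0.1, 5.3])
(-1, [0.5, -0.1, 8.7])
(-2, [0.6, -0.1, 12.2])
```

```bash
python3 -m inch '[[[0,0,1.5],[0,0,0],-1],[[0,0,3],[0,0,0],-1],[[0.2,0,4],[0,0,0],-1],[[0.2,0,4.5],[0,0,0],-1]]' && python3 -m inch '[[[0,0,1],[0,0,0],-1],[[0,0,2],[0,0,0],-1],[[0,0,2.5],[0,0,0],-1]]'
python3 - <<'E'
from st import *
arc(0)
p,d=vision.capture('scene'); cv2.imwrite('pics/s19.png',cv2.resize(p[180:380,220:480][:,:,::-1],None,fx=3,fy=3))
E
```

```text
time_s: 27.6
tcp_pos: [0.4269, 0.1581, 0.081]
eef_rot: [-180.0, -0.4, -176.5]
contact_force: [-3.1, 3.8, -0.2]
gripper_width: 0.011
time_s: 27.85
tcp_pos: [0.4268, 0.1581, 0.0788]
eef_rot: [-180.0, -0.4, -176.5]
contact_force: [-6.9, 3.2, 7.2]
gripper_width: 0.0113
t 27.85 tilt -0.5 r 0.1976 w 0.0113 F [-6.9  3.2  7.2] M [ 1.29  2.39 -0.05] rot [-180.    -0.4 -176.5]
(0, [-0.2, -0.0, -1.6])
```

View pics/s19.png

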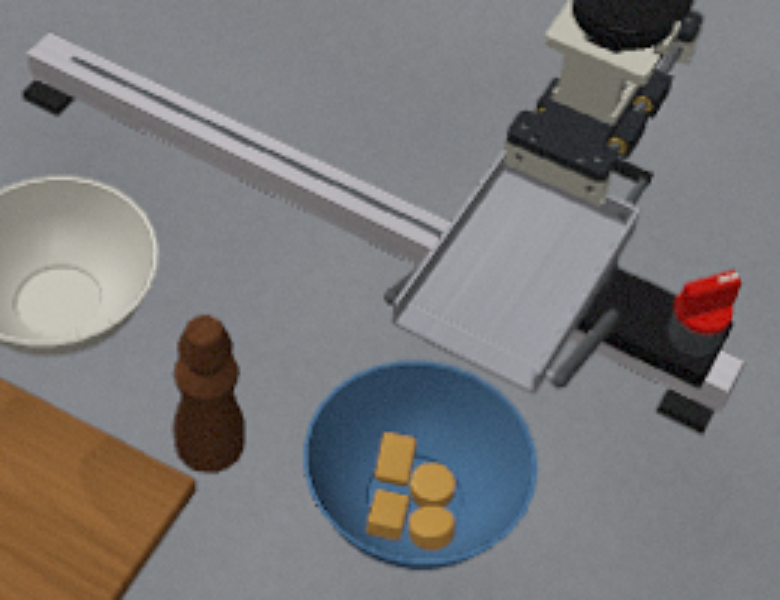

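The tray lies on its stop, with the contact force now pointing up at 7 N. I'll release and retreat.

```bash
python3 -m inch '[[[0,0,0],[0,0,0],-0.7],[[0,0,0],[0,0,0],-0.5],[[0,0,0],[0,0,0],-0.35],[[0,0,0],[0,0,0],-0.3],[[0,0,0],[0,0,0],-0.3]]' 10 && python3 -m inch '[[[0,0,-8],[0,0,0],-0.3],[[0,0,-25],[0,0,0],-0.3],[[0,0,-55],[0,0,0],-0.3],[[0,0,-90],[0,0,0],-0.3],[[0,0,-125],[0,0,0],-0.3]]' && python3 -m inch '[[[10,0,-30],[0,0,0],-0.3],[[20,0,-60],[0,0,0],-0.3],[[20,0,-90],[0,0,0],-0.3],[[20,0,-100],[0,0,0],-0.3],[[20,0,-100],[0,0,0],-0.3]]'
python3 - <<'E'
from st import *
s=r.get_state(); print(s['gripper_width'])
p,d=vision.capture('wrist'); cv2.imwrite('pics/w20.png',p[:,:,::-1]); np.savez('pics/w20.npz',p=p,d=d,T=tcpT(s))
p,d=vision.capture('scene'); cv2.imwrite('pics/s20.png',p[:,:,::-1])
E
```

```text
time_s: 28.32
tcp_pos: [0.4269, 0.1579, 0.0788]
eef_rot: [-180.0, -0.4, -176.5]
contact_force: [-0.3, 0.5, 0.3]
gripper_width: 0.0294
time_s: 28.73
tcp_pos: [0.4274, 0.1574, 0.2056]
eef_rot: [-179.9, -0.5, -176.5]
contact_force: [1.9, 0.9, 0.5]
gripper_width: 0.0305
time_s: 29.15
tcp_pos: [0.4094, 0.157, 0.3095]
eef_rot: [179.9, -0.2, -176.5]
contact_force: [0.4, 0.8, -0.6]
gripper_width: 0.0309
0.030918042169096032
```

View pics/w20.png

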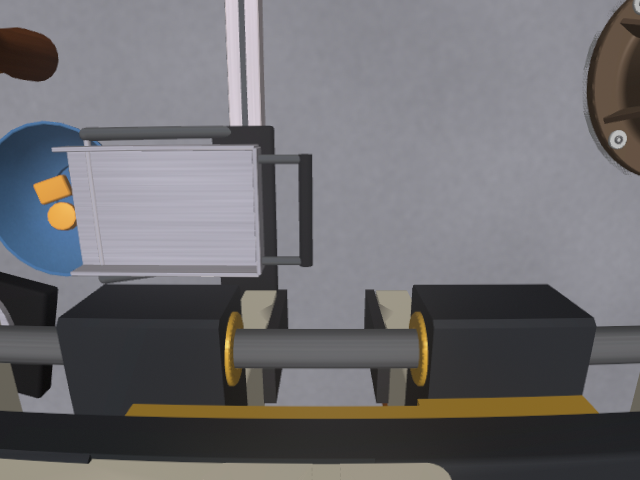

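View pics/s20.png

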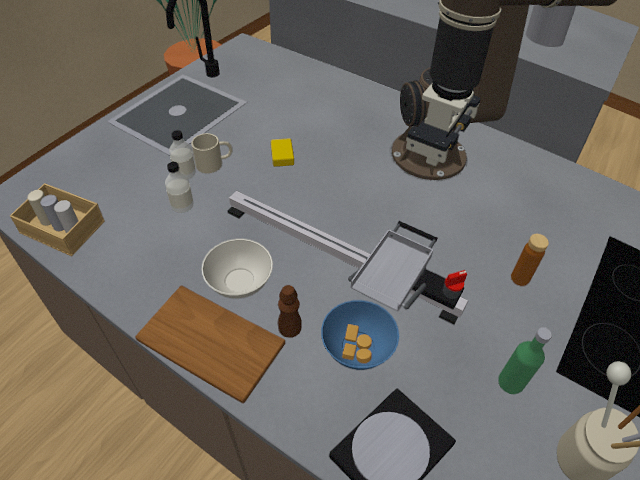

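Run:
```python
from st import *
p=cv2.imread('pics/s20.png')[:,:,::-1].copy(); s0=np.load('pics/scene0_p.npy')
for q in (s0,p): print([(k.tolist()) for a,b,k in blobs(q,(98,100,40),(118,255,255),300)[0]])
diff=np.abs(p.astype(int)-s0).sum(2)[230:310,195:280]; print('white bowl diff',diff.mean())
z=np.load('pics/w20.npz'); c=vision.camera_info('wrist')
for u,v in ((306,180),(306,210),(306,240),(260,200),(110,210),(200,210)):
    o_,dd=ray('wrist',[(u,v)],z['T']); w=o_+dd[0]*z['d'][v,u]; print(u,v,w.round(4),st(w))
print(r.close_job())
```

```text
[[321, 301, 78, 69]]
[[321, 301, 78, 69]]
white bowl diff 6.6342647058823525
306 180 [0.4285 0.131  0.1379] [-0.0675  0.1411]
306 210 [0.4272 0.1573 0.1369] [-0.0672  0.1675]
306 240 [0.4259 0.1845 0.1368] [-0.067   0.1947]
260 200 [0.4688 0.1523 0.1288] [-0.026   0.1601]
110 210 [0.6091 0.1706 0.1222] [0.1151 0.1702]
200 210 [0.525  0.1662 0.1207] [0.0309 0.1707]
the job is handed in; nothing more can be done
None
```

The job is done and handed in at about 29 s of the 72 s allowed. All four shortbread pieces are in the blue bowl.

**What I did**
- I stood the amber jar upright on bare worktop at about (0.30, 0.41), clear of the tray.
- I loosened the knob, slid the tray about 0.168 m along the rail to the blue bowl, and tightened the knob again.
- I tipped the tray to about 45°, where all four pieces had slid into the bowl, then lowered it onto its stop and let go.

**Last checks**
- **Tray:** it lies flat. The top of the handle bar is at z≈0.137, and the tray floor is at about 0.121–0.122 near both ends.
- **Position:** the tray's centreline is at y≈0.168 on the rail, in line with the blue bowl's centre.
- **Clamp:** the bar read -36.6° just after tightening, against about -36.8° for the tight stop. I didn't measure it again after tipping; it looks unchanged in the last picture.
- **Bowls and jar:** the blue bowl has the same pixel outline as at the start, and the white bowl shows only image noise. The jar is still upright.
- **Other things:** I compared these by eye only, and they look where they were.

**What went wrong or disagreed**
- **First knob attempts:** the fingers closed on empty air. The real fingertips are about 37 mm short of the reported TCP, which I found in the depth images and corrected for. Nothing was touched in those attempts.
- **Carriage drift:** the gripper moved back about 3 mm along the rail while tightening, mostly before the clamp bit.
- **Handle slip:** the handle bar appears to have slipped a few millimetres in the pads while tipping, with side forces up to about 13 N. I changed the lowering path to suit.

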